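# Load the bench deburring machine and set it running

### The job

Load the deburring machine on the bench: first pull the speed lever right back to the red stop mark, then lift the red lid open until it rests back on its stop by itself and lay every sawn steel tube that is on the bench in the tub. Then shut the lid fully and set the speed lever to the yellow mark; the lever must stay at stop whenever the lid is not shut. Leave the spray can and the amber jar where they are.

Things in the scene. Friction and masses are not known exactly. Their poses are not given: they have to be found in the camera images.
- machine: Blue deburring machine fixed to the bench; place and yaw vary. Origin on the bench under the tub's centre; x towards the hinge (far side), y along the tub. Tub outside 165 (x) x 345 (y) mm, inside 150 x 330; inner floor 38 mm and rim 95 mm above the bench (tubes fit lying, not standing). Base plate 190 x 370 x 12 mm; grey motor 70 mm high behind the tub (x 86 to 154 mm).
- lid_hinge (a point): Point on the lid's hinge axis, at the middle of the tub's far rim: machine frame (82.5, 0, 95.5) mm. The axis runs along the machine's y. Does not move with the lid.
- lid_bar (a point): Middle of the lid's round steel handle bar, 12 mm thick, 110 mm long along the machine's y, in the lid's plane on two end arms, 45 mm clear ahead of the lid's front edge: pinch it from above, fingers closing along the machine's x. 210 mm from the hinge axis, 99.5 mm high when shut; moves with the lid. Lid: red, 165 x 345 x 8 mm, 0.4 kg.
- lid (a joint): Lid angle in rad: 0 shut on the rim (as at the start), grows as the front edge lifts up and over, away from the robot; 1.571 upright, 1.75 leaning back on its stop. Damped (0.2 N m s/rad): let go below 1.57 it sinks shut in a few seconds; beyond that it sinks back onto its stop and stays.
- control_box: Grey control box fixed on the bench left of the machine, 130 (x) x 90 (y) x 50 mm high; origin on the bench under its centre, x away from the robot. On top a black drum (radius 45 mm, 50 mm wide, axis along y, 55 mm above the bench) has a red mark (stop) on its near side and a yellow mark just beyond its top. Place and yaw vary.
- lever_pivot (a point): Pivot of the speed lever: control box frame (0, 0, 55) mm; the pivot axis runs along the box's y. Does not move.
- lever_knob (a point): Centre of the black ball knob (28 mm diameter) on the end of the speed lever, 100 mm from the pivot; the lever's steel rod is 10 mm thick. The knob moves with the lever in the box's x-z plane.
- speed_lever (a joint): Speed lever angle in rad: 0 is stop (red mark, leaning 0.75 rad from upright towards the robot, end of travel), grows as it swings away from the robot, 0.75 upright, 0.90 at the yellow mark, 1.5 the far end of travel. Friction (0.12 N m) holds it where it is left; no spring. At the start it stands between 1.15 and 1.45.
- tube1: Sawn length of bare steel square tube, 80 mm long, 32 x 32 mm outside, 4 mm wall, open at both ends, about 0.28 kg; all are alike. Origin at its very centre; x along its length, y and z square to its sides. Starts lying flat on the bench right of the machine. Two to four of tube1 to tube4 are there; the others are absent (None).
- tube2: Sawn length of bare steel square tube, 80 mm long, 32 x 32 mm outside, 4 mm wall, open at both ends, about 0.28 kg; all are alike. Origin at its very centre; x along its length, y and z square to its sides. Starts lying flat on the bench right of the machine. Two to four of tube1 to tube4 are there; the others are absent (None).
- tube3: Sawn length of bare steel square tube, 80 mm long, 32 x 32 mm outside, 4 mm wall, open at both ends, about 0.28 kg; all are alike. Origin at its very centre; x along its length, y and z square to its sides. Starts lying flat on the bench right of the machine. Two to four of tube1 to tube4 are there; the others are absent (None).
- tube4: Sawn length of bare steel square tube, 80 mm long, 32 x 32 mm outside, 4 mm wall, open at both ends, about 0.28 kg; all are alike. Origin at its very centre; x along its length, y and z square to its sides. Starts lying flat on the bench right of the machine. Two to four of tube1 to tube4 are there; the others are absent (None).
- spray_can: Bystander: upright spray can, 60 mm diameter, 160 mm high, beyond the tubes. Origin at the centre of its foot.
- amber_jar: Bystander: amber glass jar with a black cap, 72 mm diameter, 90 mm high, on the bench beyond the control box. Origin at the centre of its foot.
Things that resemble listed ones, but are neither listed nor needed, are in the scene too. What is shaped like the tube4 but black or turquoise is not meant.

How it is judged:
By the outcome, as a careful person would: the job done as asked, in the order asked, and still so for the second after the job is handed in, with the robot touching nothing.
Of tube1, tube2, tube3, tube4 only 2 to 4 are there at a start; the rules pass over those that are not, and their reading is None.
At some moment in a run one of tube1, tube2, tube3, tube4 may be knocked a few centimetres aside while the robot is not near it.
Once in a run the grip may slacken for a moment while it holds something.
It also fails if it takes over 210 s, if anything falls off the work surface, if the arm or the gripper's body presses on something with over 40 N, if the wrist force passes 120 N, or if a joint passes its speed limit or range.

### The arm

A 6-joint arm with a two-finger parallel gripper is mounted at the origin on the work surface. World frame = base frame: x ahead of the robot, y to its left, z up, the work surface at z = 0. Lengths are in m, angles in rad, forces in N, time in s.
With the tool pointing down it reaches from about 0.275 to 0.75 m from the base axis. Payload 10.2 kg.
Tool frame: the origin (TCP) lies on the centre line of the jaws, within the pads' length; the fingertips stand 25 mm ahead of it and the grasp point (between the pads) lies 6 mm ahead of it; z points along the fingers, y is the direction in which the jaws open and shut (so a half turn about z gives the same grasp; the last joint's range is limited). The gripper opens to 88 mm and grips with 3 to 60 N. Pads are 18 mm wide; open, the fingers measure 123 mm over their backs; the gripper's body (75 mm by 187 mm) begins 45 mm behind the grasp point.
Start: joints at [1.089, 0.313, 1.498, -0, 1.331, -0.223], TCP at [0.134, 0.508, 0.264] pointing down, gripper open.
Joint ranges: [-2.94, 2.94], [-0.97, 2.17], [0.19, 2.56], [-1.23, 4.37], [0.02, 3.11], [-2.88, 2.88]. Speed limits (rad/s): [2.39, 2.39, 3.01, 3.14, 3.14, 3.14].

### API

Orientations are given as a unit quaternion [x, y, z, w].
In Python, from cell import status, imaging, job gives the robot as it stands.
- The arm moves only by the tool arm_command, never from a script. Its argument "deltas" is a list of rows, each a list of 5 numbers: the shift along the tool's x, y, z in m, then the turn about the tool's z in units of 5 degrees (1.0 is 5 degrees), then the opening, from -1 (shut) to 1 (fully open). A call has 1 to 20 rows; each row is the pose to reach, as a shift and turn from the pose commanded when the call began, along the tool's axes at that moment; what a row does not reach only later rows make up. A row lasts 1/12 s, in which the tool goes at most 41.7 mm and 7.16 degrees, less where a joint would pass 70% of its speed; a pose out of reach is approached as far as the arm can. A call with a gripper value outside its range is refused whole. The fingers move at their own pace and stop on an object; "force" is the grip in N (left out, the last holds). Time passes only in rows, so rows that repeat a pose let the fingers close. It gives the time, the measured TCP pose, the force and the opening at its end, in the units of the state.
- status.get_obs(): the state, without advancing time (a new reading comes with each control period).
- imaging.get_image(name): name is "scene" or "top" or "wrist"; returns (picture, depth): 420x560x3 uint8, blue, green, red; 420x560 float32, m along the optical axis (not along the pixel's ray), 0 where there is no reading.
- imaging.camera_model(name): a dict with "camera_matrix" (3x3 intrinsics, pixels), "dist" ([k1, k2, p1, p2, k3] as OpenCV has them; the pictures are not rectified), "extrinsics" (4x4, takes a point from camera to world coordinates). Camera axes: x right, y down, z forward; pixel columns grow to the right and rows downward; lengths in m; the calibration is good to about 2 mm. A picture is of the moment at which its call begins: read the wrist's pose just before it. camera_model takes no time and is no camera call; for the wrist camera it gives the pose at the moment of the call.
- job.job_done(): hands the job in, once; it reports no verdict.
The state is a dict: "time_s": time; "joints": joint angles; "joint_velocities": joint speeds; "joint_efforts": joint torques, N m; "tool_pos": TCP position; "tool_rot": TCP orientation; "wrist_force": force on the tool from outside, world axes, zero at the start; "torque": the same for the moment, N m; "opening": finger opening in m.
Only numpy, scipy, OpenCV 4.12 (cv2) and the standard library are available. Lean on these libraries where they do the work, as an engineer would, in place of code of your own. Each camera call takes 0.05 s, during which the arm holds its last target.

## Working session

There is one attempt and no reset: what is moved stays moved. The work goes in short steps, Python scripts to look and compute and a tool call to move; the robot and the scene stay as the last step left them, time stands still between calls to the robot, and variables do not carry over. Pictures are saved under pics/ and viewed, and the job is handed in when it is done.

Besides the shell and the picture viewer there is one more tool, called after "Emit:" as name(argument=value, ...), one argument or row to a line, values as JSON. arm_command: Moves the arm, as the interface text tells. Its arguments: {"type":"object","properties":{"deltas":{"type":"array"},"force":{"type":"number"}},"required":["deltas"]}

```bash
ls; mkdir -p pics
python3 - <<'E'
from cell import status, imaging, job
import cv2
print(status.get_obs())
for n in("scene","top","wrist"):
    im,d=imaging.get_image(n); cv2.imwrite(f"pics/{n}0.png",im)
    m=imaging.camera_model(n); print(n,m)
E
```

```text
pics
{'time_s': 0.0, 'joints': array([ 1.08862763e+00,  3.13421015e-01,  1.49838476e+00,  1.47460405e-05,
        1.33100090e+00, -2.23425820e-01]), 'joint_velocities': array([0.00091099, 0.00055507, 0.00072666, 0.00093002, 0.00044368,
       0.00074251]), 'joint_efforts': array([-4.54400270e-04, -4.02212906e+01, -2.52272218e+01,  6.94772392e-02,
        3.52860906e-02, -1.10977817e-04]), 'tool_pos': array([0.13425638, 0.50733733, 0.26319558]), 'tool_rot': array([ 1.29012576e-01,  9.91642772e-01, -5.67152392e-04, -2.16457471e-04]), 'wrist_force': array([0.46886701, 0.37910324, 0.15013207]), 'torque': array([-0.03880894, -0.00461593, -0.08709099]), 'opening': 0.08849453157024124}
scene {'camera_matrix': array([[430.26200917,   0.        , 275.24328434],
       [  0.        , 430.26200917, 211.31972624],
       [  0.        ,   0.        ,   1.        ]]), 'dist': array([0.04148793, 0.        , 0.        , 0.        , 0.        ]), 'extrinsics': array([[ 0.72805221,  0.47204522, -0.4971049 ,  1.17454311],
       [ 0.68538834, -0.51553575,  0.5142623 , -0.72075234],
       [-0.01352028,
[... 534 characters left out ...]
0.99775662,  1.93385835],
       [ 0.        ,  0.        ,  0.        ,  1.        ]])}
wrist {'camera_matrix': array([[357.59660228,   0.        , 278.06352437],
       [  0.        , 357.59660228, 209.29653636],
       [  0.        ,   0.        ,   1.        ]]), 'dist': array([0.00548954, 0.        , 0.        , 0.        , 0.        ]), 'extrinsics': array([[ 2.56632430e-01,  9.34153065e-01,  2.47987593e-01,
         7.24037175e-02],
       [ 9.66508695e-01, -2.47812991e-01, -6.67057988e-02,
         5.24724677e-01],
       [-8.58879481e-04,  2.56801036e-01, -9.66463911e-01,
         3.83856881e-01],
       [ 0.00000000e+00,  0.00000000e+00,  0.00000000e+00,
         1.00000000e+00]])}
```

View pics/top0.png

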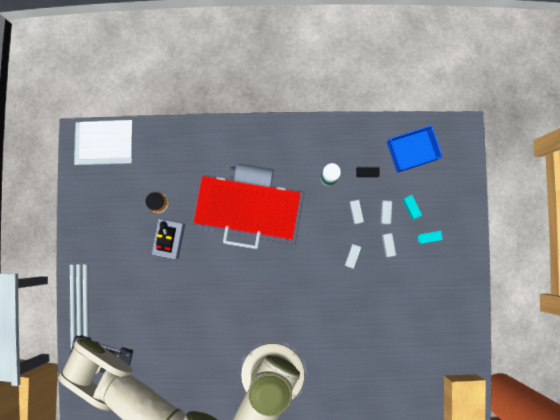

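View pics/scene0.png

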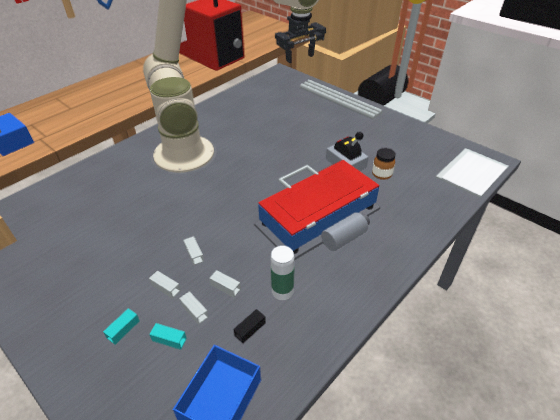

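View pics/wrist0.png

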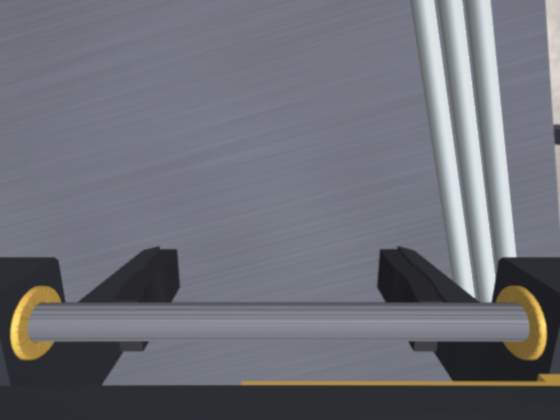

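The top view shows the machine (red lid centred at (248,208)), the control box at (168,238), the jar at (156,202) and the can at (331,173). There are four grey tubes at about (357,212), (387,212), (389,245) and (352,257). The turquoise and black pieces are the ones to ignore.

```bash
cat > h.py <<'E'
from cell import status, imaging, job
import cv2, numpy as np
from scipy.spatial.transform import Rotation as R
def ray(m,uv):
    uv=np.array(uv,float).reshape(-1,1,2)
    return cv2.undistortPoints(uv,m["camera_matrix"],m["dist"]).reshape(-1,2)
def atz(m,uv,z):
    n=ray(m,uv); E=m["extrinsics"]; d=np.c_[n,np.ones(len(n))]@E[:3,:3].T; o=E[:3,3]
    t=(z-o[2])/d[:,2]; return o+d*t[:,None]
def atd(m,uv,depth):
    n=ray(m,uv);E=m["extrinsics"]
    return (np.c_[n,np.ones(len(n))]*np.array(depth).reshape(-1,1))@E[:3,:3].T+E[:3,3]
def cloud(name):
    im,d=imaging.get_image(name); m=imaging.camera_model(name)
    v,u=np.mgrid[:420,:560]; P=atd(m,np.c_[u.ravel(),v.ravel()],d.ravel()).reshape(420,560,3)
    return im,d,m,P
def proj(m,P):
    E=np.linalg.inv(m["extrinsics"]); r,_=cv2.Rodrigues(E[:3,:3])
    return cv2.projectPoints(np.array(P,float).reshape(-1,1,3),r,E[:3,3],m["camera_matrix"],m["dist"])[0].reshape(-1,2)
def st():
    o=status.get_obs(); r=R.from_quat(o["tool_rot"]).as_matrix()
    print("t%.2f tcp"%o["time_s"],o["tool_pos"].round(4),"z",r[:,2].round(3),"yaxis ang",np.degrees(np.arctan2(r[1,1],r[0,1])).round(2),"x ang",np.degrees(np.arctan2(r[1,0],r[0,0])).round(2),"F",o["wrist_force"].round(1),"open %.4f"%o["opening"],"j",o["joints"].round(2))
    return o
def local(p,o=None):
    "world target for TCP -> tool-frame shift"
    o=o or status.get_obs(); r=R.from_quat(o["tool_rot"]).as_matrix(); return r.T@(np.array(p)-o["tool_pos"])
E
cat > look.py <<'E'
from h import *
import sys
im,d,m,P=cloud("top")
cv2.imwrite("pics/c_mach.png",cv2.resize(im[155:265,140:310],None,fx=4.6,fy=4.6,interpolation=cv2.INTER_CUBIC))
cv2.imwrite("pics/c_tub.png",cv2.resize(im[180:290,320:460],None,fx=5,fy=5,interpolation=cv2.INTER_CUBIC))
# tubes: bright pixels with z 0.02..0.05
hsv=cv2.cvtColor(im,cv2.COLOR_BGR2HSV)
def comps(mask,mn=40):
    n,l,s,c=cv2.connectedComponentsWithStats(mask.astype(np.uint8))
    return [(l==i) for i in range(1,n) if s[i,4]>=mn]
ok=(P[...,0]>0.1)&(P[...,0]<0.9)&(abs(P[...,1])<0.7)
red=(hsv[...,1]>180)&((hsv[...,0]<8)|(hsv[...,0]>172))&ok&(hsv[...,2]>80)
for nm,mk in(("red",red),("high",ok&(P[...,2]>0.02)&(P[...,2]<0.3))):
    for c in comps(mk):
        v,u=np.nonzero(c); p=P[c]; z=np.median(p[:,2])
        w=atz(m,np.c_[u,v],z)[:,:2].astype(np.float32); (cx,cy),(a,b),an=cv2.minAreaRect(w)
        print(nm,"px",u.mean().round(1),v.mean().round(1),"z",z.round(4),p[:,2].max().round(3),"c",round(cx,4),round(cy,4),"sz",round(a,4),round(b,4),"ang",round(an,1),"hue",np.median(hsv[c],axis=0),"box",cv2.boxPoints(((cx,cy),(a,b),an)).round(3).tolist())
E
python3 look.py
```

```text
red px 246.8 207.3 z 0.1055 1.934 c 0.5906 0.0772 sz 0.3422 0.1638 ang 79.8 hue [  1. 243. 222.] box [[0.47999998927116394, -0.07699999958276749], [0.640999972820282, -0.10599999874830246], [0.7009999752044678, 0.23100000619888306], [0.5400000214576721, 0.25999999046325684]]
high px 415.1 147.1 z 0.0573 0.087 c 0.7974 -0.5167 sz 0.1256 0.1765 ang 17.7 hue [109. 239. 179.] box [[0.7110000252723694, -0.4519999921321869], [0.7639999985694885, -0.6200000047683716], [0.8840000033378601, -0.5820000171661377], [0.8299999833106995, -0.414000004529953]]
high px 247.2 204.3 z 0.1045 0.123 c 0.5967 0.0735 sz 0.349 0.2775 ang 79.9 hue [  1. 242. 221.] box [[0.4300000071525574, -0.07400000095367432], [0.703000009059906, -0.12300000339746475], [0.7639999985694885, 0.22100000083446503], [0.4909999966621399, 0.27000001072883606]]
high px 330.0 174.0 z 0.1576 0.171 c 0.6933 -0.2057 sz 0.0565 0.0714 ang 44.3 hue [105.   8. 249.] box [[0.6480000019073486, -0.20000000298023224], [0.6980000138282776, -0.25099998712539673], [0.7379999756813049, -0.21199999749660492], [0.6890000104904175, -0.15999999642372
[... 2059 characters left out ...]
100001335144043], [0.41999998688697815, -0.4449999928474426], [0.49900001287460327, -0.4309999942779541], [0.49300000071525574, -0.3970000147819519]]
high px 352.4 255.6 z 0.0329 0.047 c 0.4195 -0.2898 sz 0.0333 0.0797 ang 68.9 hue [ 99.  22. 227.] box [[0.37599998712539673, -0.29100000858306885], [0.45100000500679016, -0.3199999928474426], [0.46299999952316284, -0.289000004529953], [0.3880000114440918, -0.25999999046325684]]
high px 84.7 276.1 z 0.0242 0.031 c 0.3545 0.6759 sz 0.0874 0.0188 ang 3.3 hue [ 99.  27. 213.] box [[0.3100000023841858, 0.6830000281333923], [0.3109999895095825, 0.6639999747276306], [0.39899998903274536, 0.6690000295639038], [0.39800000190734863, 0.6880000233650208]]
```

View pics/c_mach.png

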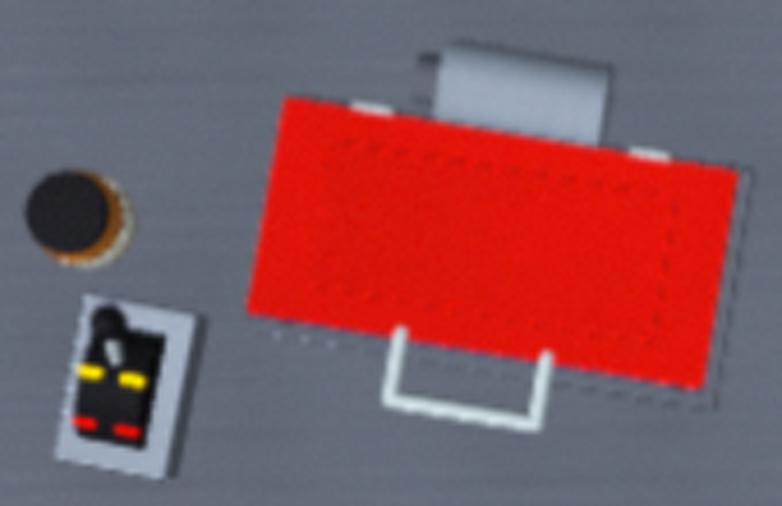

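View pics/c_tub.png

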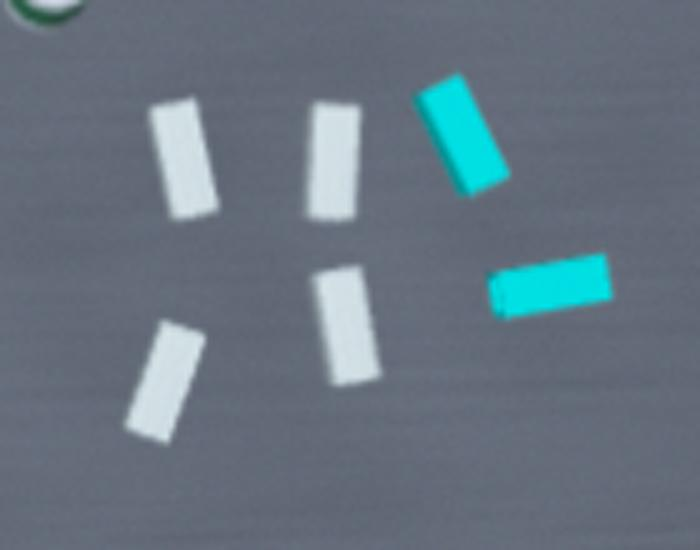

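The enlarged crops show the bar from about (385,402) to (535,428), the knob at (108,322), the yellow marks at (90,372) and (132,380), and the red marks at (85,424) and (127,432). I'll check these against the geometry given.

Run:
```python
from h import *
m=imaging.camera_model("top")
c=lambda *p:[(140+x/4.6,155+y/4.6) for x,y in p]
M=np.array([.5906,.0772]);a=np.radians(-10.15);x=np.array([np.cos(a),np.sin(a)]);y=np.array([-x[1],x[0]])
print("bar",atz(m,c((462,416)),.1055).round(4),"exp",M-.1275*x)
print("box top corners",atz(m,c((84,294),(182,310),(57,457),(155,477)),.05).round(4))
print("yel",atz(m,c((90,372),(132,380)),.0995).round(4)); print("red",atz(m,c((85,424),(127,432)),.088).round(4))
for z in(.12,.14,.15):print("knob",z,atz(m,c((108,322)),z).round(4))
im,d,mm,P=cloud("scene")
cv2.imwrite("pics/s_box.png",cv2.resize(im[100:200,300:420],None,fx=6,fy=6,interpolation=cv2.INTER_CUBIC))
st()
```

```text
bar [[0.4602 0.099  0.1055]] exp [0.4650954  0.09966879]
box top corners [[0.5574 0.3956 0.05  ]
 [0.5442 0.319  0.05  ]
 [0.4323 0.4169 0.05  ]
 [0.4164 0.3404 0.05  ]]
yel [[0.496  0.3789 0.0995]
 [0.4897 0.3469 0.0995]]
red [[0.4572 0.3856 0.088 ]
 [0.4509 0.3534 0.088 ]]
knob 0.12 [[0.5323 0.3604 0.12  ]]
knob 0.14 [[0.5314 0.3557 0.14  ]]
knob 0.15 [[0.5309 0.3533 0.15  ]]
t0.25 tcp [0.1343 0.5074 0.2635] z [-0.    -0.001 -1.   ] yaxis ang 75.17 x ang 165.17 F [ 0.3 -0.  -0.4] open 0.0880 j [ 1.09  0.31  1.5  -0.    1.33 -0.22]
```

View pics/s_box.png

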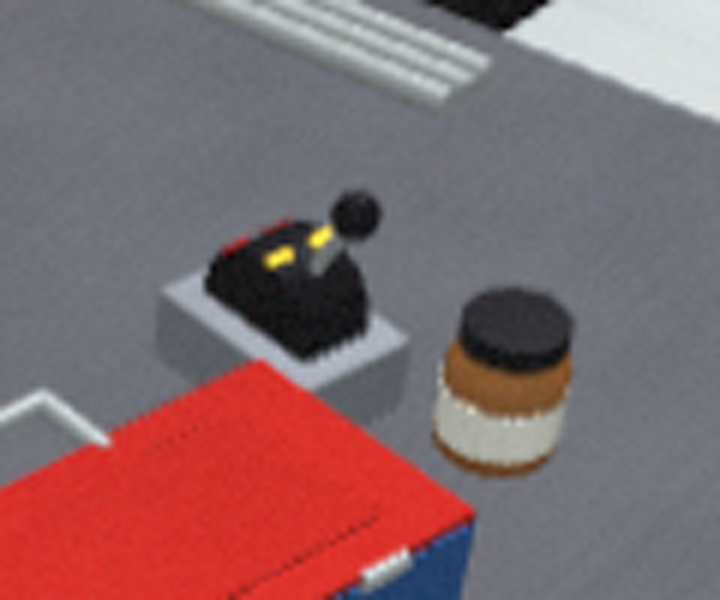

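Run:
```python
from h import *
print(local([.5325,.357,.26]).round(4))
```

```text
[-0.4234 -0.0435  0.0035]
```

Emit:
arm_command(
  deltas=[
    [-0.36, -0.0435, 0.0, -0.75, 1],
    [-0.36, -0.0435, 0.0, -0.75, 1],
    [-0.36, -0.0435, 0.0, -0.75, 1],
    [-0.36, -0.0435, 0.0, -0.75, 1],
    [-0.36, -0.0435, 0.0, -0.75, 1],
    [-0.36, -0.0435, 0.0, -0.75, 1],
    [-0.36, -0.0435, 0.0, -0.75, 1],
    [-0.36, -0.0435, 0.0, -0.75, 1],
    [-0.36, -0.0435, 0.0, -0.75, 1],
    [-0.36, -0.0435, 0.0, -0.75, 1],
    [-0.36, -0.0435, 0.0, -0.75, 1],
    [-0.36, -0.0435, 0.0, -0.75, 1],
  ],
)

```text
time_s: 1.25
tool_pos: [0.4707, 0.3736, 0.2635]
tool_rot: [0.096, 0.995, -0.0, -0.0]
wrist_force: [-0.7, 0.0, -0.1]
opening: 0.0883
```

Run:
```python
from h import *
st()
m=imaging.camera_model("wrist")
im,d=imaging.get_image("wrist");cv2.imwrite("pics/w1.png",im)
P=np.array([.4875,.366,.055])
x=np.array([.981,-.193,0])
print(proj(m,[[.5325,.357,.1437],[.4943,.3643,.0995]]))
```

```text
t1.25 tcp [0.4707 0.3736 0.2635] z [-0.001 -0.    -1.   ] yaxis ang 78.93 x ang 168.93 F [-0.7  0.  -0.1] open 0.0883 j [ 0.48  0.48  1.25  0.    1.41 -0.9 ]
[[271.28271889 293.06573504]
 [271.80559197 225.11735636]]
```

View pics/w1.png

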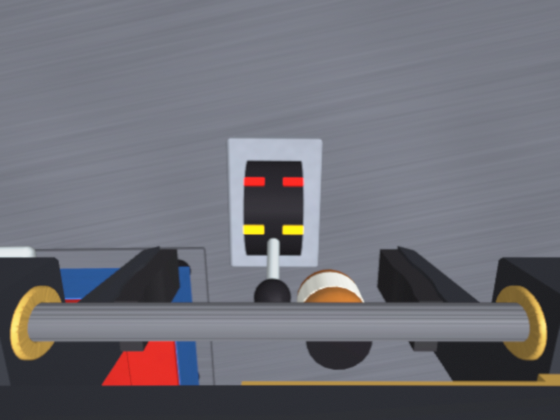

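The wrist view shows the knob at (272,293), the yellow marks centred at (273,230), the red marks at (274,182), and the box's top face from (229,139) to (321,266). I'll refine the pivot from these.

Run:
```python
from h import *
m=imaging.camera_model("wrist")
im,d=imaging.get_image("wrist")
pts=[(272,230),(273.5,182)]
y=atz(m,pts[:1],.0995)[0];r=atz(m,pts[1:],.088)[0];k=[atz(m,[(272,293)],z)[0] for z in(.135,.1437)]
c=atz(m,[(229,139),(321,139),(232,266),(320,266)],.05)
print(y,r,k,c,c.mean(0))
x=np.array([.981,-.193,0])
print("piv",y-.0067*x,r+.0307*x)
print(d[293,272],d[230,273],d[200,235],atd(m,[(272,290)],[d[290,272]]),atd(m,[(235,200)],[d[200,235]]))
e=c[2]-c[0];print(np.degrees(np.arctan2(e[1],e[0]))); e=c[3]-c[1];print(np.degrees(np.arctan2(e[1],e[0])))
st()
```

```text
[0.4983169  0.36393608 0.0995    ] [0.46066497 0.37255983 0.088     ] [array([0.53690599, 0.35681338, 0.135     ]), array([0.53238904, 0.35786236, 0.1437    ])] [[0.42034173 0.33840344 0.05      ]
 [0.43656213 0.42138663 0.05      ]
 [0.5438068  0.31282678 0.05      ]
 [0.56085242 0.40002229 0.05      ]] [0.49039077 0.36815979 0.05      ]
piv [0.4917442  0.36522918 0.0995    ] [0.49078167 0.36663473 0.088     ]
0.2534713 0.30064064 0.34417108 [[0.52492378 0.35952176 0.15364446]] [[0.47772087 0.33090434 0.04938577]]
-11.703681176484501
-9.75329460066605
t1.35 tcp [0.4702 0.374  0.2639] z [-0.  0. -1.] yaxis ang 79.01 x ang 169.01 F [ 0.2 -0.7 -0.1] open 0.0884 j [ 0.48  0.48  1.25  0.    1.41 -0.9 ]
```

Run:
```python
from h import *
print(local([.5315,.3575,.152]).round(4))
```

```text
[-0.0633 -0.0046  0.1119]
```

Emit:
arm_command(
  deltas=[
    [-0.0633, -0.0046, 0, 0, 0.3],
    [-0.0633, -0.0046, 0, 0, 0.3],
    [-0.0633, -0.0046, 0.03, 0, 0.3],
    [-0.0633, -0.0046, 0.06, 0, 0.3],
    [-0.0633, -0.0046, 0.09, 0, 0.3],
    [-0.0633, -0.0046, 0.112, 0, 0.3],
    [-0.0633, -0.0046, 0.112, 0, 0.3],
    [-0.0633, -0.0046, 0.112, 0, -0.5],
    [-0.0633, -0.0046, 0.112, 0, -0.5],
    [-0.0633, -0.0046, 0.112, 0, -0.5],
    [-0.0633, -0.0046, 0.112, 0, -0.5],
    [-0.0633, -0.0046, 0.112, 0, -0.5],
    [-0.0633, -0.0046, 0.112, 0, -0.5],
  ],
  force=8,
)

```text
time_s: 2.43
tool_pos: [0.5329, 0.3567, 0.1528]
tool_rot: [0.097, 0.995, 0.0, 0.001]
wrist_force: [1.4, -1.5, 4.5]
opening: 0.0269
```

Run:
```python
from h import *
st()
im,d=imaging.get_image("wrist");cv2.imwrite("pics/w2.png",im)
```

```text
t2.43 tcp [0.5329 0.3567 0.1528] z [ 0.002  0.001 -1.   ] yaxis ang 78.92 x ang 168.92 F [ 1.4 -1.5  4.5] open 0.0269 j [ 0.41  0.66  1.26 -0.    1.22 -0.97]
```

View pics/w2.png

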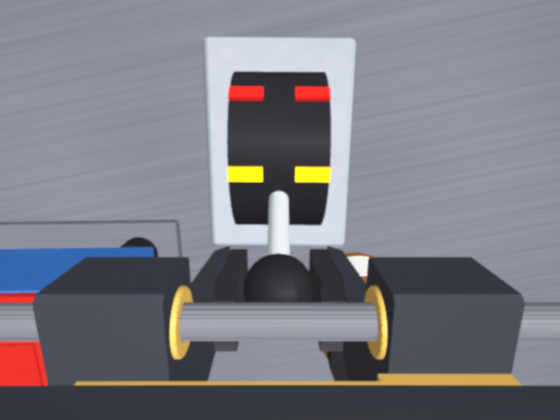

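Emit:
arm_command(
  deltas=[
    [0.0078, 0, -0.0033, 0, -0.5],
    [0.0174, 0, -0.0062, 0, -0.5],
    [0.0272, 0, -0.0082, 0, -0.5],
    [0.0371, 0, -0.0092, 0, -0.5],
    [0.0471, 0, -0.0092, 0, -0.5],
    [0.0571, 0, -0.0082, 0, -0.5],
    [0.0669, 0, -0.0062, 0, -0.5],
    [0.0764, 0, -0.0033, 0, -0.5],
    [0.0856, 0, 0.0006, 0, -0.5],
    [0.0944, 0, 0.0054, 0, -0.5],
    [0.1027, 0, 0.0111, 0, -0.5],
    [0.1103, 0, 0.0175, 0, -0.5],
    [0.113, 0, 0.02, 0, -0.5],
    [0.113, 0, 0.02, 0, -0.5],
    [0.113, 0, 0.02, 0, -0.5],
  ],
)

```text
time_s: 3.73
tool_pos: [0.4209, 0.3792, 0.1318]
tool_rot: [0.096, 0.995, 0.001, -0.0]
wrist_force: [-2.1, 6.1, 2.3]
opening: 0.0264
```

Run:
```python
from h import *
o=st()
im,d=imaging.get_image("wrist");cv2.imwrite("pics/w3.png",im)
P=np.array([.490,.3665]);print((o["tool_pos"][:2]-P)@np.array([.9816,-.1908]))
```

```text
t3.73 tcp [0.4209 0.3792 0.1318] z [-0.     0.002 -1.   ] yaxis ang 78.94 x ang 168.94 F [-2.1  6.1  2.3] open 0.0264 j [ 0.53  0.53  1.53  0.    1.07 -0.85]
-0.07020185230963738
```

View pics/w3.png

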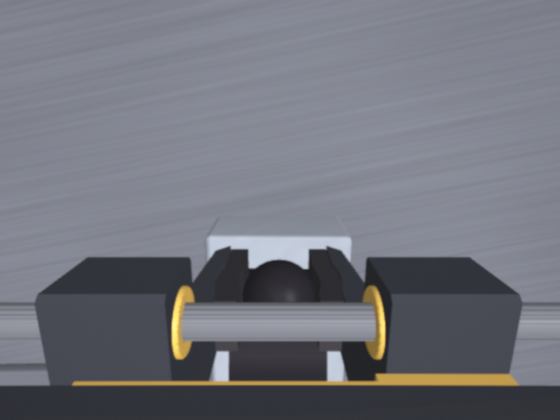

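The knob is still held at (280,285), about 70 mm short of the pivot. I'll push a little further to confirm it's on the hard stop.

Emit:
arm_command(
  deltas=[
    [0.005, 0, 0.004, 0, -0.5],
    [0.005, 0, 0.004, 0, -0.5],
    [0.005, 0, 0.004, 0, -0.5],
  ],
)

```text
time_s: 4.03
tool_pos: [0.4173, 0.38, 0.1283]
tool_rot: [0.097, 0.995, 0.001, 0.001]
wrist_force: [2.4, 5.1, 2.7]
opening: 0.025
```

Run:
```python
from h import *
o=st()
P=np.array([.490,.3665]);print((o["tool_pos"][:2]-P)@np.array([.9816,-.1908]))
```

```text
t4.03 tcp [0.4173 0.38   0.1283] z [ 0.003  0.002 -1.   ] yaxis ang 78.92 x ang 168.92 F [2.4 5.1 2.7] open 0.0250 j [ 0.53  0.53  1.55  0.    1.06 -0.85]
-0.07394084165684091
```

Emit:
arm_command(
  deltas=[
    [0, 0, 0, 0, 0.2],
    [0, 0, 0, 0, 0.2],
    [0, 0, 0, 0, 0.2],
    [0, 0, -0.03, 0, 0.2],
    [0, 0, -0.07, 0, 0.2],
    [0.03, 0, -0.11, 0, 0.2],
    [0.07, 0, -0.13, 0, 0.2],
    [0.07, 0, -0.13, 0, 0.2],
    [0.07, 0, -0.13, 0, 0.2],
  ],
)

```text
time_s: 4.78
tool_pos: [0.3465, 0.3934, 0.2592]
tool_rot: [0.095, 0.995, 0.001, 0.001]
wrist_force: [0.2, -0.4, -0.3]
opening: 0.0527
```

Run:
```python
from h import *
o=st()
m=imaging.camera_model("wrist");im,d=imaging.get_image("wrist");cv2.imwrite("pics/w4.png",im)
im,d=imaging.get_image("scene");cv2.imwrite("pics/s_box2.png",cv2.resize(im[100:200,300:420],None,fx=6,fy=6,interpolation=cv2.INTER_CUBIC))
for p in(.75,.70,.8): print(proj(m,[[.490-.09816*np.sin(p),.3665+.019*np.sin(p),.055+.1*np.cos(p)]]))
```

```text
t4.78 tcp [0.3465 0.3934 0.2592] z [ 0.002  0.001 -1.   ] yaxis ang 79.06 x ang 169.06 F [ 0.2 -0.4 -0.3] open 0.0527 j [ 0.62  0.31  1.51  0.    1.32 -0.75]
[[278.06680497 301.92509786]]
[[278.07666432 308.44144933]]
[[278.0568201 295.594353 ]]
```

View pics/w4.png

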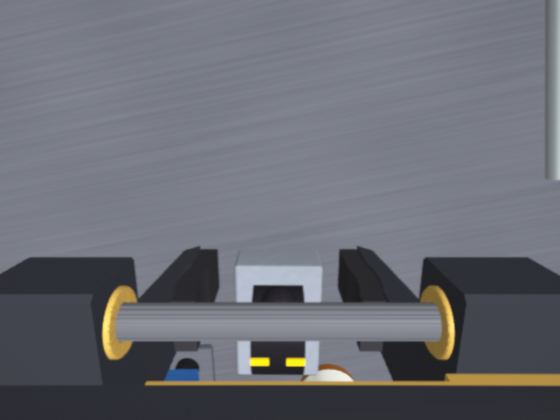

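View pics/s_box2.png

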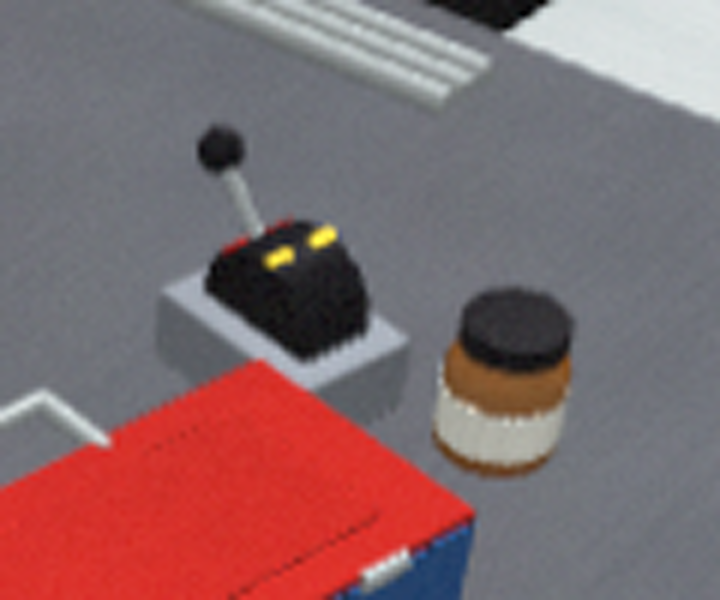

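Released: the rod leans back towards the red mark in the scene view, but the wrist view hides the knob. One better wrist look from further forward.

Emit:
arm_command(
  deltas=[
    [-0.04, 0, -0.02, 0, 0.2],
    [-0.08, 0, -0.02, 0, 0.2],
    [-0.1, 0, -0.02, 0, 0.2],
    [-0.1, 0, -0.02, 0, 0.2],
    [-0.1, 0, -0.02, 0, 0.2],
  ],
)

```text
time_s: 5.3
tool_pos: [0.4475, 0.3724, 0.2753]
tool_rot: [0.098, 0.995, -0.001, -0.002]
wrist_force: [-0.8, 0.3, 0.2]
opening: 0.0527
```

Run:
```python
from h import *
o=st()
m=imaging.camera_model("wrist");im,d=imaging.get_image("wrist");cv2.imwrite("pics/w5.png",im)
for P in((.490,.3665),(.488,.366)):
 for p in(.70,.75,.8,): print(P,p,proj(m,[[P[0]-.09816*np.sin(p),P[1]+.019*np.sin(p),.055+.1*np.cos(p)]]))
 print(proj(m,[[P[0]+.0066,P[1]-.0013,.0995],[P[0]-.0301,P[1]+.0058,.088]]))
```

```text
t5.30 tcp [0.4475 0.3724 0.2753] z [-0.003 -0.002 -1.   ] yaxis ang 78.77 x ang 168.77 F [-0.8  0.3  0.2] open 0.0527 j [ 0.49  0.43  1.29 -0.    1.42 -0.88]
(0.49, 0.3665) 0.7 [[280.47651837 174.06737764]]
(0.49, 0.3665) 0.75 [[280.4397659 168.428205 ]]
(0.49, 0.3665) 0.8 [[280.40357506 163.07611004]]
[[280.61383234 248.28274366]
 [280.3954929  204.03428686]]
(0.488, 0.366) 0.7 [[279.29655628 171.58181353]]
(0.488, 0.366) 0.75 [[279.26963533 165.95348124]]
(0.488, 0.366) 0.8 [[279.24405445 160.61453665]]
[[279.61756301 246.29478046]
 [279.40407441 201.99099656]]
```

View pics/w5.png

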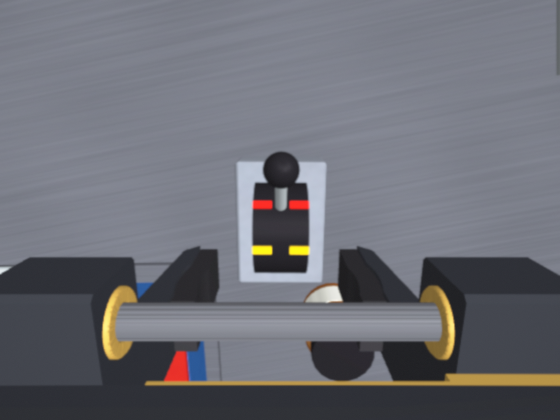

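The knob is at (281,169.5), matching the stop angle of 0.75 rad (predicted row ≈170). The lever is at stop. Next is the lid bar.

Run:
```python
from h import *
print(local([.466,.115,.27]).round(4))
```

```text
[-0.0691 -0.2493  0.0062]
```

Emit:
arm_command(
  deltas=[
    [-0.069, -0.249, 0, 17.8, 0.2],
    [-0.069, -0.249, 0, 17.8, 0.2],
    [-0.069, -0.249, 0, 17.8, 0.2],
    [-0.069, -0.249, 0, 17.8, 0.2],
    [-0.069, -0.249, 0, 17.8, 0.2],
    [-0.069, -0.249, 0, 17.8, 0.2],
    [-0.069, -0.249, 0, 17.8, 0.2],
    [-0.069, -0.249, 0, 17.8, 0.2],
    [-0.069, -0.249, 0, 17.8, 0.2],
    [-0.069, -0.249, 0, 17.8, 0.2],
    [-0.069, -0.249, 0, 17.8, 0.2],
    [-0.069, -0.249, 0, 17.8, 0.2],
    [-0.069, -0.249, 0, 17.8, 0.2],
    [-0.069, -0.249, 0, 17.8, 0.2],
    [-0.069, -0.249, 0, 17.8, 0.2],
  ],
)

```text
time_s: 6.6
tool_pos: [0.4655, 0.1163, 0.2774]
tool_rot: [0.766, 0.643, -0.0, -0.0]
wrist_force: [-0.4, 0.3, -0.2]
opening: 0.0527
```

Run:
```python
from h import *
o=st()
m=imaging.camera_model("wrist");im,d=imaging.get_image("wrist");cv2.imwrite("pics/w6.png",im)
print(proj(m,[[.4651,.0997,.0995]]))
```

```text
t6.60 tcp [0.4655 0.1163 0.2774] z [-0.001  0.    -1.   ] yaxis ang -9.92 x ang 80.08 F [-0.4  0.3 -0.2] open 0.0527 j [0.   0.2  1.6  0.   1.34 0.17]
[[279.34655837 213.28464882]]
```

View pics/w6.png

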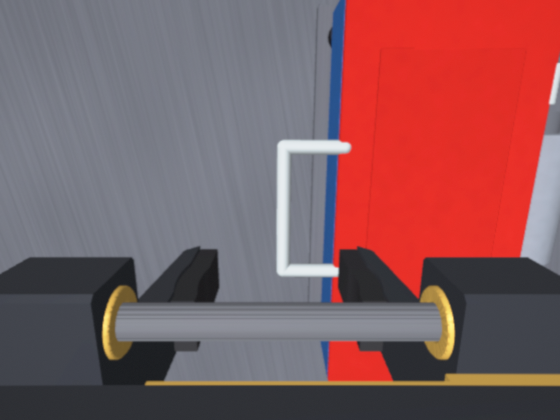

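The wrist view shows the bar running from (283,147) to (283,270), centre (283,208.5).

Run:
```python
from h import *
m=imaging.camera_model("wrist");b=atz(m,[(283.5,146),(283,271),(283,208.5)],.0995);print(b)
e=b[0]-b[1];print(np.linalg.norm(e),np.degrees(np.arctan2(e[0],-e[1])),b[:2].mean(0))
print(local([b[:2].mean(0)[0],b[:2].mean(0)[1],.1055]).round(4))
```

```text
[[0.47852416 0.15573225 0.0995    ]
 [0.45916171 0.04565559 0.0995    ]
 [0.46907946 0.10327977 0.0995    ]]
0.11176661716643224 170.02374893623167 [0.46884294 0.10069392 0.0995    ]
[-0.0148  0.006   0.172 ]
```

Emit:
arm_command(
  deltas=[
    [-0.0148, 0.0054, 0.03, 0, -0.05],
    [-0.0148, 0.0054, 0.07, 0, -0.05],
    [-0.0148, 0.0054, 0.11, 0, -0.05],
    [-0.0148, 0.0054, 0.14, 0, -0.05],
    [-0.0148, 0.0054, 0.16, 0, -0.05],
    [-0.0148, 0.0054, 0.172, 0, -0.05],
    [-0.0148, 0.0054, 0.172, 0, -0.05],
    [-0.0148, 0.0054, 0.172, 0, -1],
    [-0.0148, 0.0054, 0.172, 0, -1],
    [-0.0148, 0.0054, 0.172, 0, -1],
    [-0.0148, 0.0054, 0.172, 0, -1],
    [-0.0148, 0.0054, 0.172, 0, -1],
    [-0.0148, 0.0054, 0.172, 0, -1],
  ],
  force=15,
)

```text
time_s: 7.73
tool_pos: [0.4672, 0.1008, 0.1061]
tool_rot: [0.766, 0.642, -0.001, -0.001]
wrist_force: [-10.5, 1.5, 8.8]
opening: 0.011
```

Run:
```python
from h import *
o=st()
# waypoints
p0=o["tool_pos"]; r=.210; 
for th in np.arange(0,1.76,.07):
    off=np.arctan2(.004,.21); R0=np.hypot(.21,.004)
    c=lambda t:R0*np.array([-np.cos(t+off),np.sin(t+off)])
    dlt=c(th)-c(0); print("%.2f  x %.4f z %.4f"%(th,dlt[0],dlt[1]))
```

```text
t7.73 tcp [0.4672 0.1008 0.1061] z [-0.004  0.    -1.   ] yaxis ang -10.05 x ang 79.95 F [-10.5   1.5   8.8] open 0.0110 j [-0.03  0.41  1.82  0.    0.91  0.14]
0.00  x 0.0000 z 0.0000
0.07  x 0.0008 z 0.0147
0.14  x 0.0026 z 0.0293
0.21  x 0.0054 z 0.0437
0.28  x 0.0093 z 0.0579
0.35  x 0.0141 z 0.0718
0.42  x 0.0199 z 0.0853
0.49  x 0.0266 z 0.0984
0.56  x 0.0342 z 0.1109
0.63  x 0.0427 z 0.1230
0.70  x 0.0520 z 0.1343
0.77  x 0.0620 z 0.1451
0.84  x 0.0728 z 0.1550
0.91  x 0.0843 z 0.1643
0.98  x 0.0963 z 0.1726
1.05  x 0.1090 z 0.1801
1.12  x 0.1221 z 0.1868
1.19  x 0.1357 z 0.1924
1.26  x 0.1496 z 0.1972
1.33  x 0.1638 z 0.2009
1.40  x 0.1782 z 0.2036
1.47  x 0.1928 z 0.2053
1.54  x 0.2075 z 0.2060
1.61  x 0.2222 z 0.2057
1.68  x 0.2369 z 0.2043
1.75  x 0.2514 z 0.2019
```

Emit:
arm_command(
  deltas=[
    [0, 0.0008, -0.0147, 0, -1],
    [0, 0.0026, -0.0293, 0, -1],
    [0, 0.0054, -0.0437, 0, -1],
    [0, 0.0093, -0.0579, 0, -1],
    [0, 0.0141, -0.0718, 0, -1],
    [0, 0.0199, -0.0853, 0, -1],
    [0, 0.0266, -0.0984, 0, -1],
    [0, 0.0342, -0.1109, 0, -1],
    [0, 0.0427, -0.123, 0, -1],
    [0, 0.052, -0.1343, 0, -1],
    [0, 0.062, -0.1451, 0, -1],
    [0, 0.062, -0.1451, 0, -1],
  ],
)

```text
time_s: 8.73
tool_pos: [0.5307, 0.0893, 0.2529]
tool_rot: [0.767, 0.642, 0.001, 0.001]
wrist_force: [-8.6, -0.3, 5.3]
opening: 0.0108
```

Run:
```python
from h import *
o=st()
```

```text
t8.73 tcp [0.5307 0.0893 0.2529] z [ 0.002 -0.    -1.   ] yaxis ang -10.09 x ang 79.91 F [-8.6 -0.3  5.3] open 0.0108 j [-0.05  0.35  1.48 -0.    1.31  0.13]
```

Emit:
arm_command(
  deltas=[
    [0, 0.0108, -0.0099, 0, -1],
    [0, 0.0223, -0.0192, 0, -1],
    [0, 0.0343, -0.0275, 0, -1],
    [0, 0.047, -0.035, 0, -1],
    [0, 0.0601, -0.0417, 0, -1],
    [0, 0.0737, -0.0473, 0, -1],
    [0, 0.0876, -0.0521, 0, -1],
    [0, 0.1018, -0.0558, 0, -1],
    [0, 0.1162, -0.0585, 0, -1],
    [0, 0.1308, -0.0602, 0, -1],
    [0, 0.1455, -0.0609, 0, -1],
    [0, 0.1602, -0.0606, 0, -1],
    [0, 0.1749, -0.0592, 0, -1],
    [0, 0.1749, -0.0592, 0, -1],
    [0, 0.1749, -0.0592, 0, -1],
  ],
)

```text
time_s: 9.98
tool_pos: [0.7016, 0.0585, 0.3078]
tool_rot: [0.767, 0.642, -0.002, -0.001]
wrist_force: [-1.8, -3.0, -10.5]
opening: 0.0104
```

Run:
```python
from h import *
o=st()
im,d=imaging.get_image("scene");cv2.imwrite("pics/s3.png",im)
```

```text
t9.98 tcp [0.7016 0.0585 0.3078] z [-0.004 -0.001 -1.   ] yaxis ang -10.11 x ang 79.89 F [ -1.8  -3.  -10.5] open 0.0104 j [-0.08  0.74  0.72 -0.    1.69  0.09]
```

View pics/s3.png

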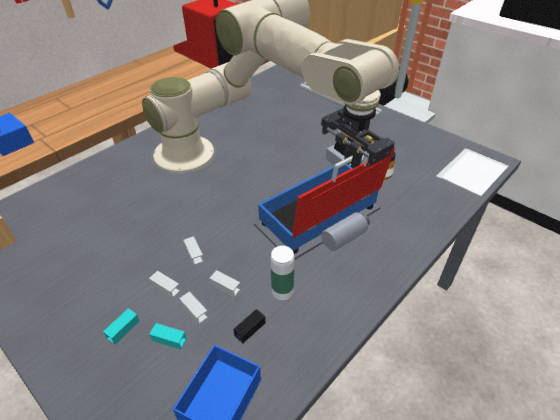

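The lid stands open, leaning slightly back, and the tub is visible. Angle ≈1.68, past upright. I'll release and go straight up.

Emit:
arm_command(
  deltas=[
    [0, 0.004, 0, 0, 0.2],
    [0, 0.008, 0, 0, 0.2],
    [0, 0.01, 0, 0, 0.2],
    [0, 0.01, 0, 0, 0.2],
    [0, 0.01, 0, 0, 0.2],
    [0, 0.01, -0.02, 0, 0.2],
    [0, 0.01, -0.04, 0, 0.2],
    [0, -0.02, -0.06, 0, 0.2],
    [0, -0.06, -0.06, 0, 0.2],
    [0, -0.1, -0.06, 0, 0.2],
    [0, -0.13, -0.06, 0, 0.2],
    [0, -0.13, -0.06, 0, 0.2],
  ],
)

```text
time_s: 11.03
tool_pos: [0.5688, 0.0834, 0.3711]
tool_rot: [0.766, 0.643, -0.0, -0.001]
wrist_force: [1.2, 0.4, 0.7]
opening: 0.0528
```

```bash
python3 - <<'E'
from h import *
o=st()
im,d=imaging.get_image("scene");cv2.imwrite("pics/s4.png",cv2.resize(im[120:340,120:420],None,fx=2.6,fy=2.6,interpolation=cv2.INTER_CUBIC))
E
python3 look.py | grep -v "hue \[ 9[01]"
```

```text
t11.03 tcp [0.5688 0.0834 0.3711] z [-0.001  0.    -1.   ] yaxis ang -9.96 x ang 80.04 F [1.2 0.4 0.7] open 0.0528 j [-0.06  0.38  1.13  0.    1.63  0.12]
red px 251.8 174.3 z 0.2076 1.934 c 0.6894 0.0645 sz 0.3507 0.0525 ang 79.7 hue [  1. 237. 157.] box [[0.6320000290870667, -0.10300000011920929], [0.6840000152587891, -0.11299999803304672], [0.7459999918937683, 0.23199999332427979], [0.6949999928474426, 0.24199999868869781]]
high px 415.1 147.4 z 0.0567 0.085 c 0.7975 -0.5169 sz 0.1257 0.1764 ang 17.7 hue [110. 239. 176.] box [[0.7110000252723694, -0.4519999921321869], [0.7649999856948853, -0.6200000047683716], [0.8840000033378601, -0.5820000171661377], [0.8309999704360962, -0.414000004529953]]
high px 330.0 174.0 z 0.157 0.17 c 0.6934 -0.2058 sz 0.0566 0.0714 ang 44.2 hue [105.   9. 248.] box [[0.6480000019073486, -0.20000000298023224], [0.6980000138282776, -0.25099998712539673], [0.7390000224113464, -0.21199999749660492], [0.6890000104904175, -0.1599999964237213]]
high px 368.0 172.0 z 0.0326 0.046 c 0.7163 -0.3519 sz 0.0796 0.0289 ang 89.4 hue [114.  39.  33.] box [[0.7009999752
[... 1387 characters left out ...]
.3269999921321869], [0.5440000295639038, 0.3009999990463257], [0.5600000023841858, 0.3959999978542328], [0.4090000092983246, 0.421999990940094]]
high px 388.9 244.4 z 0.0327 0.046 c 0.4562 -0.4209 sz 0.0804 0.0356 ang 9.2 hue [ 99.  23. 224.] box [[0.414000004529953, -0.4099999964237213], [0.4189999997615814, -0.4449999928474426], [0.49900001287460327, -0.4320000112056732], [0.49300000071525574, -0.3970000147819519]]
high px 352.4 255.7 z 0.0327 0.049 c 0.4194 -0.2896 sz 0.0336 0.0794 ang 70.4 hue [ 99.  23. 225.] box [[0.37599998712539673, -0.2919999957084656], [0.45100000500679016, -0.3190000057220459], [0.4620000123977661, -0.28700000047683716], [0.3880000114440918, -0.25999999046325684]]
```

View pics/s4.png

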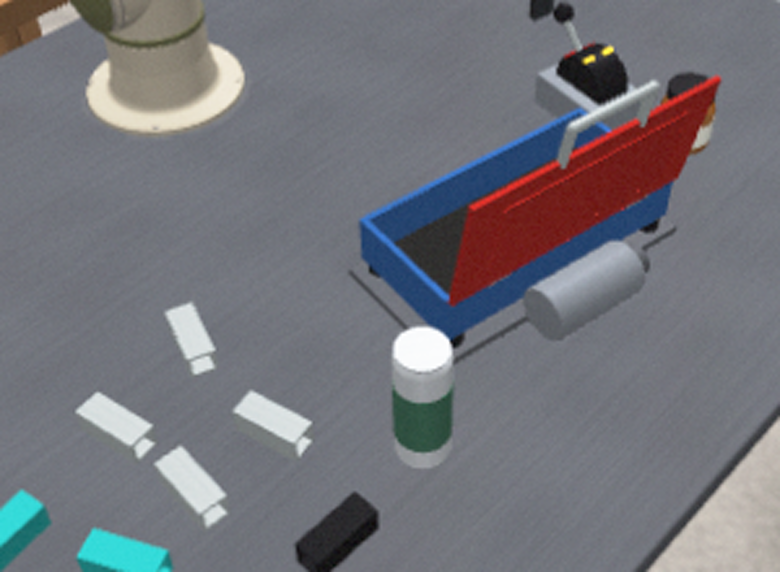

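The lid rests open on its stop, the lever is at stop and the four tubes haven't moved. First tube A at (.42,-.29), long axis −20°.

```bash
cat > go.py <<'E'
from h import *
import sys
# go.py x y z yaw : print tool shift & turn units to target
x,y,z,yaw=map(float,sys.argv[1:5])
o=st(); r=R.from_quat(o["tool_rot"]).as_matrix(); cur=np.degrees(np.arctan2(r[1,1],r[0,1]))
d=(yaw-cur+180)%360-180
print("shift",local([x,y,z],o).round(4),"units",round(-d/5,2))
E
python3 go.py .421 -.29 .20 69.8
```

```text
t11.13 tcp [0.5733 0.0821 0.3713] z [ 0.002 -0.    -1.   ] yaxis ang -10.05 x ang 79.95 F [0.7 0.  0.5] open 0.0526 j [-0.06  0.39  1.11  0.    1.63  0.12]
shift [-0.393  -0.0854  0.171 ] units -15.97
```

Emit:
arm_command(
  deltas=[
    [-0.393, -0.085, 0.171, -16, 0.4],
    [-0.393, -0.085, 0.171, -16, 0.4],
    [-0.393, -0.085, 0.171, -16, 0.4],
    [-0.393, -0.085, 0.171, -16, 0.4],
    [-0.393, -0.085, 0.171, -16, 0.4],
    [-0.393, -0.085, 0.171, -16, 0.4],
    [-0.393, -0.085, 0.171, -16, 0.4],
    [-0.393, -0.085, 0.171, -16, 0.4],
    [-0.393, -0.085, 0.171, -16, 0.4],
    [-0.393, -0.085, 0.171, -16, 0.4],
    [-0.393, -0.085, 0.171, -16, 0.4],
    [-0.393, -0.085, 0.171, -16, 0.4],
    [-0.393, -0.085, 0.171, -16, 0.4],
    [-0.393, -0.085, 0.171, -16, 0.4],
    [-0.393, -0.085, 0.171, -16, 0.4],
  ],
)

```text
time_s: 12.38
tool_pos: [0.4224, -0.2904, 0.1994]
tool_rot: [0.176, 0.984, -0.0, 0.0]
wrist_force: [0.4, -0.2, 0.2]
opening: 0.0617
```

```bash
python3 go.py .421 -.29 .029 69.8
python3 - <<'E'
from h import *
m=imaging.camera_model("wrist");im,d=imaging.get_image("wrist");cv2.imwrite("pics/w7.png",im)
print(proj(m,[[.421,-.29,.032]]))
E
```

```text
t12.38 tcp [ 0.4224 -0.2904  0.1994] z [ 0.001 -0.001 -1.   ] yaxis ang 69.77 x ang 159.77 F [ 0.4 -0.2  0.2] open 0.0617 j [-0.83  0.35  1.63  0.    1.17 -2.05]
shift [ 1.600e-03 -1.000e-04  1.704e-01] units -0.01
[[276.80920489 193.09852596]]
```

View pics/w7.png

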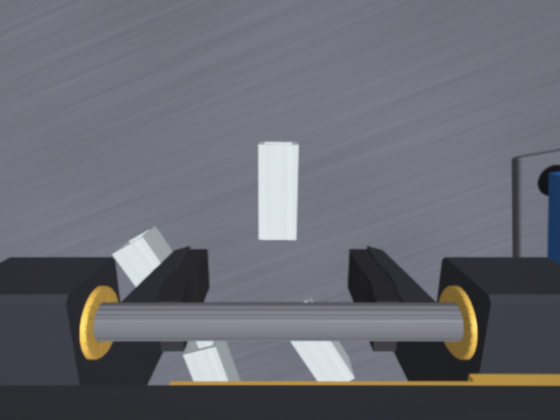

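Tube A is centred at (278,191) and straight between the jaws. Descend and grip.

Emit:
arm_command(
  deltas=[
    [0.001, 0, 0.04, 0, 0.4],
    [0.001, 0, 0.08, 0, 0.4],
    [0.001, 0, 0.12, 0, 0.4],
    [0.001, 0, 0.15, 0, 0.4],
    [0.001, 0, 0.169, 0, 0.4],
    [0.001, 0, 0.169, 0, 0.4],
    [0.001, 0, 0.169, 0, -0.6],
    [0.001, 0, 0.169, 0, -0.6],
    [0.001, 0, 0.169, 0, -0.6],
    [0.001, 0, 0.169, 0, -0.6],
    [0.001, 0, 0.169, 0, -0.6],
    [0.001, 0, 0.15, 0, -0.6],
    [0.001, 0, 0.11, 0, -0.6],
    [0.001, 0, 0.07, 0, -0.6],
    [0.001, 0, 0.03, 0, -0.6],
    [0.001, 0, 0.02, 0, -0.6],
  ],
  force=30,
)

```text
time_s: 13.77
tool_pos: [0.4218, -0.2912, 0.185]
tool_rot: [0.174, 0.985, -0.003, 0.004]
wrist_force: [0.8, -0.8, -0.2]
opening: 0.0318
```

```bash
python3 go.py .608 .188 .18 80
```

```text
t13.77 tcp [ 0.4218 -0.2912  0.185 ] z [ 0.006 -0.007 -1.   ] yaxis ang 69.92 x ang 159.92 F [ 0.8 -0.8 -0.2] open 0.0318 j [-0.83  0.36  1.65  0.    1.12 -2.05]
shift [-0.0103  0.514   0.0029] units -2.02
```

Emit:
arm_command(
  deltas=[
    [-0.01, 0.514, 0, -2, -0.6],
    [-0.01, 0.514, 0, -2, -0.6],
    [-0.01, 0.514, 0, -2, -0.6],
    [-0.01, 0.514, 0, -2, -0.6],
    [-0.01, 0.514, 0, -2, -0.6],
    [-0.01, 0.514, 0, -2, -0.6],
    [-0.01, 0.514, 0, -2, -0.6],
    [-0.01, 0.514, 0, -2, -0.6],
    [-0.01, 0.514, 0, -2, -0.6],
    [-0.01, 0.514, 0, -2, -0.6],
    [-0.01, 0.514, 0, -2, -0.6],
    [-0.01, 0.514, 0, -2, -0.6],
    [-0.01, 0.514, 0, -2, -0.6],
    [-0.01, 0.514, 0, -2, -0.6],
    [-0.01, 0.514, 0, -2, -0.6],
    [-0.01, 0.514, 0, -2, -0.6],
  ],
)

```text
time_s: 15.1
tool_pos: [0.606, 0.1885, 0.1784]
tool_rot: [0.088, 0.996, -0.0, -0.001]
wrist_force: [-0.4, -0.8, -2.4]
opening: 0.0315
```

```bash
python3 go.py .608 .188 .069 80;  python3 - <<'E'
from h import *
m=imaging.camera_model("wrist");im,d=imaging.get_image("wrist");cv2.imwrite("pics/w8.png",im)
M=np.array([.5936,.0786]);a=np.radians(-10.05);x=np.array([np.cos(a),np.sin(a)]);y=np.array([-x[1],x[0]])
for c in((-75,165),(-75,-165)):
  p=M+x*c[0]/1e3+y*c[1]/1e3; print(proj(m,[[*p,.095]]))
E
```

```text
t15.10 tcp [0.606  0.1885 0.1784] z [-0.001 -0.    -1.   ] yaxis ang 79.88 x ang 169.88 F [-0.4 -0.8 -2.4] open 0.0315 j [ 0.12  0.62  1.25 -0.    1.27 -1.28]
shift [-2.100e-03 -1.000e-04  1.094e-01] units -0.02
[[376.38790722 106.86826846]]
[[-230.06661784  107.01334067]]
```

View pics/w8.png

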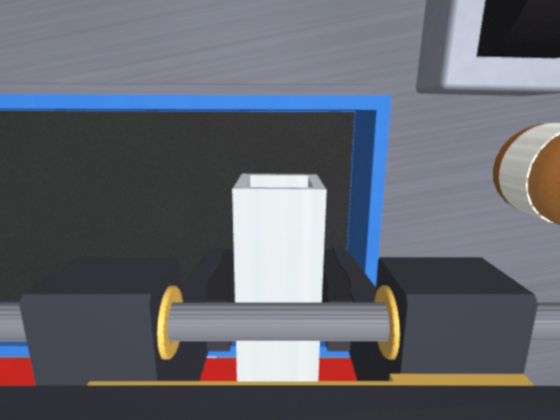

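The tube hangs over the tub at the left slot, with the inner corner seen at (377,109) where (376,107) was predicted. Lower and release.

Emit:
arm_command(
  deltas=[
    [0, 0, 0.03, 0, -0.6],
    [0, 0, 0.06, 0, -0.6],
    [0, 0, 0.09, 0, -0.6],
    [0, 0, 0.104, 0, -0.6],
    [0, 0, 0.108, 0, -0.6],
    [0, 0, 0.108, 0, -0.6],
    [0, 0, 0.108, 0, 0.0],
    [0, 0, 0.108, 0, 0.0],
    [0, 0, 0.108, 0, 0.0],
    [0, 0, 0.108, 0, 0.0],
    [0, 0, 0.08, 0, 0.0],
    [0, 0, 0.04, 0, 0.0],
    [0, 0, 0, 0, 0.0],
    [0, 0, -0.01, 0, 0.0],
  ],
)

```text
time_s: 16.32
tool_pos: [0.6083, 0.1897, 0.1964]
tool_rot: [0.088, 0.996, 0.001, 0.005]
wrist_force: [-0.7, -0.1, 0.9]
opening: 0.0439
```

```bash
python3 look.py | grep "hue \[ 99" | cut -d' ' -f1-20 ; python3 go.py .459 -.421 .20 99.5
```

```text
high px 356.2 211.2 z 0.0322 0.046 c 0.5771 -0.3059 sz 0.0799 0.0341 ang 11.3 hue [ 99.  23.
high px 386.3 211.3 z 0.0327 0.047 c 0.5751 -0.4139 sz 0.0349 0.0795 ang 85.5 hue [ 99.  23.
high px 388.9 244.4 z 0.033 0.052 c 0.4563 -0.4207 sz 0.0805 0.0359 ang 10.2 hue [ 99.  23.
high px 84.7 300.2 z 0.0232 0.034 c 0.2678 0.6763 sz 0.0799 0.0191 ang 3.0 hue [ 99.  27.
t16.37 tcp [0.6082 0.1897 0.1955] z [ 0.01   0.001 -1.   ] yaxis ang 79.94 x ang 169.93 F [0.  0.4 1.4] open 0.0440 j [ 0.12  0.61  1.23  0.    1.29 -1.28]
shift [ 0.0401 -0.6274 -0.0067] units -3.91
```

Emit:
arm_command(
  deltas=[
    [0.04, -0.627, -0.0067, -3.95, 0.3],
    [0.04, -0.627, -0.0067, -3.95, 0.3],
    [0.04, -0.627, -0.0067, -3.95, 0.3],
    [0.04, -0.627, -0.0067, -3.95, 0.3],
    [0.04, -0.627, -0.0067, -3.95, 0.3],
    [0.04, -0.627, -0.0067, -3.95, 0.3],
    [0.04, -0.627, -0.0067, -3.95, 0.3],
    [0.04, -0.627, -0.0067, -3.95, 0.3],
    [0.04, -0.627, -0.0067, -3.95, 0.3],
    [0.04, -0.627, -0.0067, -3.95, 0.3],
    [0.04, -0.627, -0.0067, -3.95, 0.3],
    [0.04, -0.627, -0.0067, -3.95, 0.3],
    [0.04, -0.627, -0.0067, -3.95, 0.3],
    [0.04, -0.627, -0.0067, -3.95, 0.3],
    [0.04, -0.627, -0.0067, -3.95, 0.3],
    [0.04, -0.627, -0.0067, -3.95, 0.3],
    [0.04, -0.627, -0.0067, -3.95, 0.3],
    [0.04, -0.627, -0.0067, -3.95, 0.3],
  ],
)

```text
time_s: 17.87
tool_pos: [0.4573, -0.4202, 0.1947]
tool_rot: [-0.084, 0.996, 0.001, -0.0]
wrist_force: [0.3, 0.0, -0.8]
opening: 0.0573
```

```bash
python3 go.py .459 -.421 .030 99.9
python3 - <<'E'
from h import *
m=imaging.camera_model("wrist");im,d=imaging.get_image("wrist");cv2.imwrite("pics/w9.png",im)
print(proj(m,[[.459,-.421,.032]]))
E
```

```text
t17.87 tcp [ 0.4573 -0.4202  0.1947] z [-0.001  0.002 -1.   ] yaxis ang 99.66 x ang -170.34 F [ 0.3  0.  -0.8] open 0.0573 j [-0.93  0.58  1.28  0.    1.28 -2.67]
shift [-0.0016 -0.0013  0.1647] units -0.05
[[276.29887654 197.89763815]]
```

View pics/w9.png

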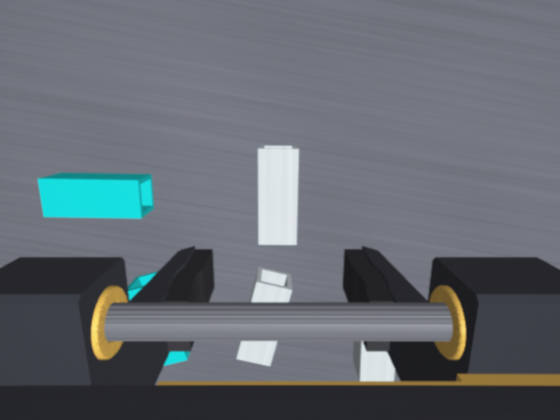

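Tube D is centred at (278,197) and aligned. Grip it.

Emit:
arm_command(
  deltas=[
    [-0.001, 0, 0.04, 0, 0.3],
    [-0.001, 0, 0.08, 0, 0.3],
    [-0.001, 0, 0.12, 0, 0.3],
    [-0.001, 0, 0.15, 0, 0.3],
    [-0.001, 0, 0.165, 0, 0.3],
    [-0.001, 0, 0.165, 0, 0.3],
    [-0.001, 0, 0.165, 0, -0.6],
    [-0.001, 0, 0.165, 0, -0.6],
    [-0.001, 0, 0.165, 0, -0.6],
    [-0.001, 0, 0.165, 0, -0.6],
    [-0.001, 0, 0.165, 0, -0.6],
    [-0.001, 0, 0.145, 0, -0.6],
    [-0.001, 0, 0.105, 0, -0.6],
    [-0.001, 0, 0.065, 0, -0.6],
    [-0.001, 0, 0.025, 0, -0.6],
    [-0.001, 0, 0.01, 0, -0.6],
  ],
)

```text
time_s: 19.25
tool_pos: [0.4591, -0.4218, 0.1917]
tool_rot: [-0.084, 0.996, -0.003, 0.002]
wrist_force: [0.6, -1.1, -2.4]
opening: 0.0321
```

```bash
python3 go.py .595 .115 .18 80
```

```text
t19.25 tcp [ 0.4591 -0.4218  0.1917] z [ 0.005 -0.006 -1.   ] yaxis ang 99.68 x ang -170.32 F [ 0.6 -1.1 -2.4] open 0.0321 j [-0.93  0.58  1.28 -0.    1.27 -2.67]
shift [-0.2242  0.5064  0.009 ] units 3.94
```

Emit:
arm_command(
  deltas=[
    [-0.224, 0.506, 0, 3.95, -0.6],
    [-0.224, 0.506, 0, 3.95, -0.6],
    [-0.224, 0.506, 0, 3.95, -0.6],
    [-0.224, 0.506, 0, 3.95, -0.6],
    [-0.224, 0.506, 0, 3.95, -0.6],
    [-0.224, 0.506, 0, 3.95, -0.6],
    [-0.224, 0.506, 0, 3.95, -0.6],
    [-0.224, 0.506, 0, 3.95, -0.6],
    [-0.224, 0.506, 0, 3.95, -0.6],
    [-0.224, 0.506, 0, 3.95, -0.6],
    [-0.224, 0.506, 0, 3.95, -0.6],
    [-0.224, 0.506, 0, 3.95, -0.6],
    [-0.224, 0.506, 0, 3.95, -0.6],
    [-0.224, 0.506, 0, 3.95, -0.6],
    [-0.224, 0.506, 0, 3.95, -0.6],
    [-0.224, 0.506, 0, 3.95, -0.6],
  ],
)

```text
time_s: 20.58
tool_pos: [0.5938, 0.1156, 0.1853]
tool_rot: [0.087, 0.996, -0.0, -0.0]
wrist_force: [0.2, -1.0, -2.2]
opening: 0.0318
```

```bash
python3 go.py .595 .115 .070 80;  python3 - <<'E'
from h import *
im,d=imaging.get_image("wrist");cv2.imwrite("pics/w10.png",im)
E
```

```text
t20.58 tcp [0.5938 0.1156 0.1853] z [-0.001 -0.    -1.   ] yaxis ang 79.98 x ang 169.98 F [ 0.2 -1.  -2.2] open 0.0318 j [-0.    0.55  1.35 -0.    1.24 -1.4 ]
shift [-0.0014 -0.0003  0.1153] units -0.0
```

View pics/w10.png

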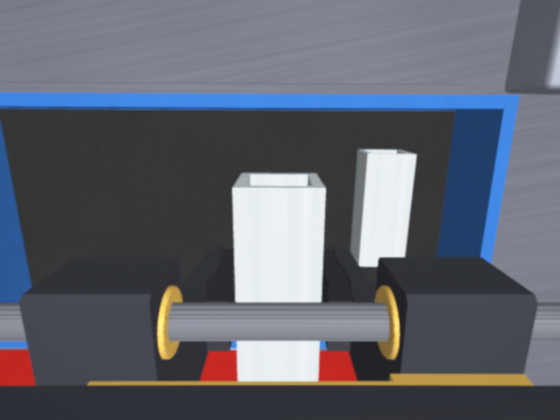

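The first tube lies flat in the tub at (384,208). The second hangs clear of it at (280,240). Lower and release.

Emit:
arm_command(
  deltas=[
    [0, 0, 0.03, 0, -0.6],
    [0, 0, 0.06, 0, -0.6],
    [0, 0, 0.09, 0, -0.6],
    [0, 0, 0.111, 0, -0.6],
    [0, 0, 0.115, 0, -0.6],
    [0, 0, 0.115, 0, -0.6],
    [0, 0, 0.115, 0, 0.0],
    [0, 0, 0.115, 0, 0.0],
    [0, 0, 0.115, 0, 0.0],
    [0, 0, 0.115, 0, 0.0],
    [0, 0, 0.09, 0, 0.0],
    [0, 0, 0.05, 0, 0.0],
    [0, 0, 0.01, 0, 0.0],
    [0, 0, -0.01, 0, 0.0],
  ],
)

```text
time_s: 21.8
tool_pos: [0.5952, 0.1157, 0.2011]
tool_rot: [0.088, 0.996, 0.0, 0.003]
wrist_force: [0.2, -0.8, 0.2]
opening: 0.044
```

```bash
python3 look.py | grep "hue \[ 99" | cut -d' ' -f1-20 ; python3 go.py .577 -.414 .20 85.2
```

```text
high px 356.2 211.1 z 0.0336 0.046 c 0.5771 -0.3059 sz 0.0798 0.0337 ang 11.3 hue [ 99.  23.
high px 386.4 211.5 z 0.0328 0.047 c 0.5743 -0.4138 sz 0.0353 0.081 ang 84.7 hue [ 99.  23.
high px 85.3 325.1 z 0.0234 0.032 c 0.177 0.6754 sz 0.0191 0.1163 ang 89.1 hue [ 99.  26.
t21.85 tcp [0.5961 0.1157 0.2035] z [ 0.011 -0.    -1.   ] yaxis ang 79.94 x ang 169.93 F [-0.1  0.2  4.1] open 0.0445 j [-0.    0.54  1.33 -0.    1.27 -1.4 ]
shift [-0.0738 -0.5249  0.0033] units -1.05
```

Emit:
arm_command(
  deltas=[
    [-0.074, -0.525, 0, -1.05, 0.3],
    [-0.074, -0.525, 0, -1.05, 0.3],
    [-0.074, -0.525, 0, -1.05, 0.3],
    [-0.074, -0.525, 0, -1.05, 0.3],
    [-0.074, -0.525, 0, -1.05, 0.3],
    [-0.074, -0.525, 0, -1.05, 0.3],
    [-0.074, -0.525, 0, -1.05, 0.3],
    [-0.074, -0.525, 0, -1.05, 0.3],
    [-0.074, -0.525, 0, -1.05, 0.3],
    [-0.074, -0.525, 0, -1.05, 0.3],
    [-0.074, -0.525, 0, -1.05, 0.3],
    [-0.074, -0.525, 0, -1.05, 0.3],
    [-0.074, -0.525, 0, -1.05, 0.3],
    [-0.074, -0.525, 0, -1.05, 0.3],
    [-0.074, -0.525, 0, -1.05, 0.3],
    [-0.074, -0.525, 0, -1.05, 0.3],
  ],
)

```text
time_s: 23.18
tool_pos: [0.5752, -0.4135, 0.1955]
tool_rot: [0.042, 0.999, 0.0, -0.0]
wrist_force: [0.4, 1.0, 0.2]
opening: 0.0573
```

```bash
python3 go.py .577 -.414 .030 85.2
python3 - <<'E'
from h import *
m=imaging.camera_model("wrist");im,d=imaging.get_image("wrist");cv2.imwrite("pics/w11.png",im)
print(proj(m,[[.577,-.414,.032]]))
E
```

```text
t23.18 tcp [ 0.5752 -0.4135  0.1955] z [-0.     0.001 -1.   ] yaxis ang 85.19 x ang 175.19 F [0.4 1.  0.2] open 0.0573 j [-0.79  0.79  0.92  0.    1.43 -2.28]
shift [-0.0018 -0.0004  0.1655] units -0.0
[[276.89438614 197.99224156]]
```

View pics/w11.png

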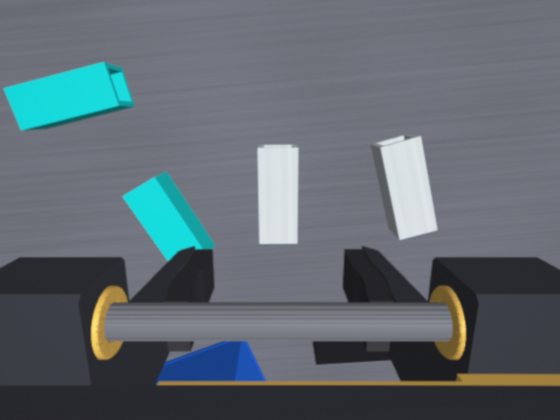

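Tube C is centred at (278,195) and aligned, with the turquoise piece at (170,215) just clear. I'll descend with a slightly narrower opening.

Emit:
arm_command(
  deltas=[
    [-0.001, 0, 0.03, 0, 0.1],
    [-0.001, 0, 0.07, 0, 0.1],
    [-0.001, 0, 0.11, 0, 0.1],
    [-0.001, 0, 0.15, 0, 0.1],
    [-0.001, 0, 0.166, 0, 0.1],
    [-0.001, 0, 0.166, 0, 0.1],
    [-0.001, 0, 0.166, 0, -0.6],
    [-0.001, 0, 0.166, 0, -0.6],
    [-0.001, 0, 0.166, 0, -0.6],
    [-0.001, 0, 0.166, 0, -0.6],
    [-0.001, 0, 0.166, 0, -0.6],
    [-0.001, 0, 0.145, 0, -0.6],
    [-0.001, 0, 0.105, 0, -0.6],
    [-0.001, 0, 0.065, 0, -0.6],
    [-0.001, 0, 0.025, 0, -0.6],
    [-0.001, 0, 0.005, 0, -0.6],
  ],
)

```text
time_s: 24.57
tool_pos: [0.5766, -0.4149, 0.196]
tool_rot: [0.042, 0.999, -0.002, 0.002]
wrist_force: [0.1, -1.4, -1.9]
opening: 0.0317
```

```bash
python3 go.py .582 .042 .19 80
```

```text
t24.57 tcp [ 0.5766 -0.4149  0.196 ] z [ 0.004 -0.005 -1.   ] yaxis ang 85.17 x ang 175.17 F [ 0.1 -1.4 -1.9] open 0.0317 j [-0.79  0.79  0.92 -0.    1.43 -2.27]
shift [0.0331 0.4558 0.004 ] units 1.03
```

Emit:
arm_command(
  deltas=[
    [0.033, 0.456, 0, 1.03, -0.6],
    [0.033, 0.456, 0, 1.03, -0.6],
    [0.033, 0.456, 0, 1.03, -0.6],
    [0.033, 0.456, 0, 1.03, -0.6],
    [0.033, 0.456, 0, 1.03, -0.6],
    [0.033, 0.456, 0, 1.03, -0.6],
    [0.033, 0.456, 0, 1.03, -0.6],
    [0.033, 0.456, 0, 1.03, -0.6],
    [0.033, 0.456, 0, 1.03, -0.6],
    [0.033, 0.456, 0, 1.03, -0.6],
    [0.033, 0.456, 0, 1.03, -0.6],
    [0.033, 0.456, 0, 1.03, -0.6],
    [0.033, 0.456, 0, 1.03, -0.6],
    [0.033, 0.456, 0, 1.03, -0.6],
  ],
)

```text
time_s: 25.73
tool_pos: [0.5814, 0.0425, 0.1903]
tool_rot: [0.087, 0.996, -0.0, -0.0]
wrist_force: [-0.3, 0.0, -2.8]
opening: 0.0313
```

```bash
python3 go.py .582 .042 .070 80;  python3 - <<'E'
from h import *
im,d=imaging.get_image("wrist");cv2.imwrite("pics/w12.png",im)
E
```

```text
t25.73 tcp [0.5814 0.0425 0.1903] z [-0.001 -0.    -1.   ] yaxis ang 80.04 x ang 170.04 F [-0.3  0.  -2.8] open 0.0313 j [-0.13  0.5   1.42 -0.    1.22 -1.52]
shift [-0.0007 -0.0003  0.1203] units 0.01
```

View pics/w12.png

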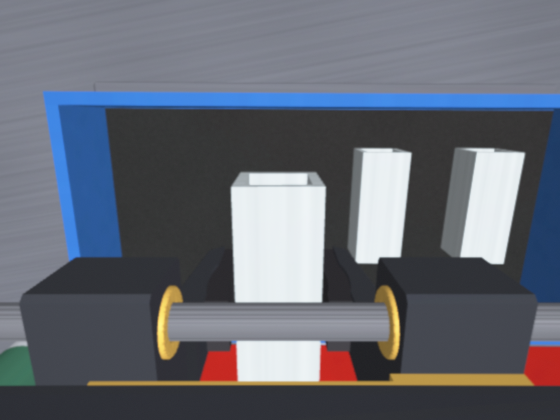

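Two tubes lie at (380,206) and (486,206). The third hangs clear of them. Lower and release.

Emit:
arm_command(
  deltas=[
    [0, 0, 0.03, 0, -0.6],
    [0, 0, 0.06, 0, -0.6],
    [0, 0, 0.095, 0, -0.6],
    [0, 0, 0.115, 0, -0.6],
    [0, 0, 0.12, 0, -0.6],
    [0, 0, 0.12, 0, -0.6],
    [0, 0, 0.12, 0, 0.0],
    [0, 0, 0.12, 0, 0.0],
    [0, 0, 0.12, 0, 0.0],
    [0, 0, 0.12, 0, 0.0],
    [0, 0, 0.09, 0, 0.0],
    [0, 0, 0.05, 0, 0.0],
    [0, 0, 0.01, 0, 0.0],
    [0, 0, -0.01, 0, 0.0],
  ],
)

```text
time_s: 26.95
tool_pos: [0.5827, 0.0428, 0.2062]
tool_rot: [0.087, 0.996, -0.0, 0.004]
wrist_force: [0.3, 0.2, 0.5]
opening: 0.0443
```

```bash
python3 look.py | grep "hue \[ 99" | cut -d' ' -f1-20 ; python3 go.py .579 -.306 .20 101
```

```text
high px 356.2 211.1 z 0.0333 0.048 c 0.577 -0.3058 sz 0.0798 0.0341 ang 11.3 hue [ 99.  24.
high px 84.4 290.4 z 0.023 0.032 c 0.3058 0.676 sz 0.0154 0.1052 ang 89.6 hue [ 99.  25.
high px 85.1 335.8 z 0.0237 0.031 c 0.1349 0.676 sz 0.0191 0.0694 ang 88.9 hue [ 99.  
t27.00 tcp [0.5836 0.0427 0.2086] z [ 0.011 -0.001 -1.   ] yaxis ang 80.04 x ang 170.04 F [ 0.8 -0.6  2.8] open 0.0439 j [-0.13  0.48  1.4  -0.    1.25 -1.52]
shift [-0.0557 -0.3443  0.0091] units -4.19
```

Emit:
arm_command(
  deltas=[
    [-0.056, -0.344, 0, -4.2, 0.2],
    [-0.056, -0.344, 0, -4.2, 0.2],
    [-0.056, -0.344, 0, -4.2, 0.2],
    [-0.056, -0.344, 0, -4.2, 0.2],
    [-0.056, -0.344, 0, -4.2, 0.2],
    [-0.056, -0.344, 0, -4.2, 0.2],
    [-0.056, -0.344, 0, -4.2, 0.2],
    [-0.056, -0.344, 0, -4.2, 0.2],
    [-0.056, -0.344, 0, -4.2, 0.2],
    [-0.056, -0.344, 0, -4.2, 0.2],
    [-0.056, -0.344, 0, -4.2, 0.2],
    [-0.056, -0.344, 0, -4.2, 0.2],
  ],
)

```text
time_s: 28.0
tool_pos: [0.5772, -0.3048, 0.2008]
tool_rot: [-0.096, 0.995, 0.0, 0.0]
wrist_force: [0.7, 0.0, -0.9]
opening: 0.0526
```

```bash
python3 go.py .579 -.306 .030 101
python3 - <<'E'
from h import *
m=imaging.camera_model("wrist");im,d=imaging.get_image("wrist");cv2.imwrite("pics/w13.png",im)
print(proj(m,[[.579,-.306,.032]]))
E
```

```text
t28.00 tcp [ 0.5772 -0.3048  0.2008] z [-0.  0. -1.] yaxis ang 101.05 x ang -168.95 F [ 0.7  0.  -0.9] open 0.0526 j [-0.66  0.65  1.15  0.    1.34 -2.43]
shift [-0.0015 -0.0016  0.1708] units 0.01
[[276.02473477 196.0192833 ]]
```

View pics/w13.png

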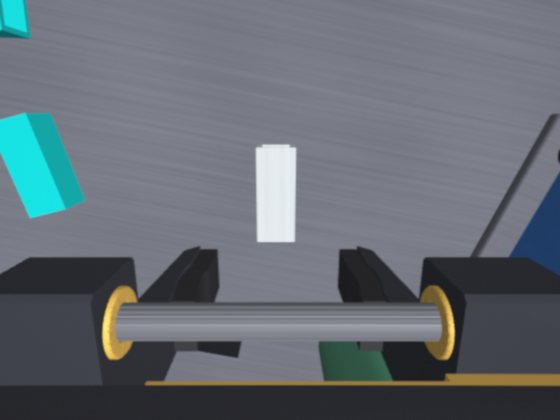

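Tube B is centred at (276,194) and aligned. Grip it.

Emit:
arm_command(
  deltas=[
    [-0.001, -0.001, 0.03, 0, 0.2],
    [-0.001, -0.001, 0.07, 0, 0.2],
    [-0.001, -0.001, 0.11, 0, 0.2],
    [-0.001, -0.001, 0.15, 0, 0.2],
    [-0.001, -0.001, 0.171, 0, 0.2],
    [-0.001, -0.001, 0.171, 0, 0.2],
    [-0.001, -0.001, 0.171, 0, -0.6],
    [-0.001, -0.001, 0.171, 0, -0.6],
    [-0.001, -0.001, 0.171, 0, -0.6],
    [-0.001, -0.001, 0.171, 0, -0.6],
    [-0.001, -0.001, 0.171, 0, -0.6],
    [-0.001, -0.001, 0.145, 0, -0.6],
    [-0.001, -0.001, 0.105, 0, -0.6],
    [-0.001, -0.001, 0.065, 0, -0.6],
    [-0.001, -0.001, 0.025, 0, -0.6],
    [-0.001, -0.001, 0.01, 0, -0.6],
  ],
)

```text
time_s: 29.38
tool_pos: [0.5792, -0.3071, 0.1968]
tool_rot: [-0.096, 0.995, -0.003, 0.003]
wrist_force: [0.6, -0.4, -2.5]
opening: 0.0318
```

```bash
python3 go.py .569 -.030 .19 80
```

```text
t29.38 tcp [ 0.5792 -0.3071  0.1968] z [ 0.006 -0.005 -1.   ] yaxis ang 101.03 x ang -168.97 F [ 0.6 -0.4 -2.5] open 0.0318 j [-0.67  0.65  1.16 -0.    1.33 -2.43]
shift [-0.0429  0.274   0.0054] units 4.21
```

Emit:
arm_command(
  deltas=[
    [-0.043, 0.274, 0, 4.2, -0.6],
    [-0.043, 0.274, 0, 4.2, -0.6],
    [-0.043, 0.274, 0, 4.2, -0.6],
    [-0.043, 0.274, 0, 4.2, -0.6],
    [-0.043, 0.274, 0, 4.2, -0.6],
    [-0.043, 0.274, 0, 4.2, -0.6],
    [-0.043, 0.274, 0, 4.2, -0.6],
    [-0.043, 0.274, 0, 4.2, -0.6],
    [-0.043, 0.274, 0, 4.2, -0.6],
    [-0.043, 0.274, 0, 4.2, -0.6],
  ],
)

```text
time_s: 30.22
tool_pos: [0.5681, -0.0298, 0.1905]
tool_rot: [0.087, 0.996, -0.0, -0.0]
wrist_force: [0.2, -0.3, -4.0]
opening: 0.0318
```

```bash
python3 go.py .569 -.03 .070 80;  python3 - <<'E'
from h import *
im,d=imaging.get_image("wrist");cv2.imwrite("pics/w14.png",im)
E
```

```text
t30.22 tcp [ 0.5681 -0.0298  0.1905] z [-0. -0. -1.] yaxis ang 80.01 x ang 170.01 F [ 0.2 -0.3 -4. ] open 0.0318 j [-0.26  0.47  1.46 -0.    1.2  -1.65]
shift [-0.001  -0.      0.1205] units 0.0
```

View pics/w14.png

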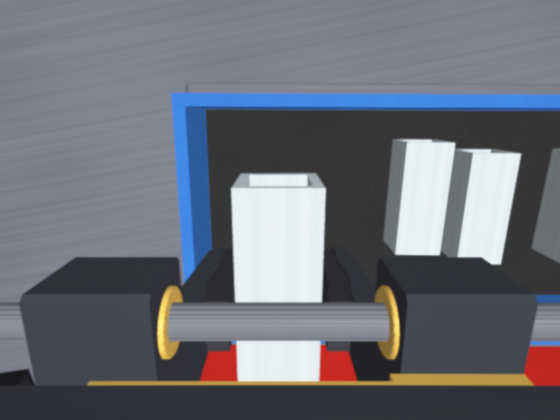

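The third tube has shifted a little towards the second (they're at (418,197) and (483,205)) but still lies flat. The slot for the fourth is free. Lower and release.

Emit:
arm_command(
  deltas=[
    [0, 0, 0.03, 0, -0.6],
    [0, 0, 0.06, 0, -0.6],
    [0, 0, 0.095, 0, -0.6],
    [0, 0, 0.115, 0, -0.6],
    [0, 0, 0.12, 0, -0.6],
    [0, 0, 0.12, 0, -0.6],
    [0, 0, 0.12, 0, 0.0],
    [0, 0, 0.12, 0, 0.0],
    [0, 0, 0.12, 0, 0.0],
    [0, 0, 0.12, 0, 0.0],
    [0, 0, 0.09, 0, 0.0],
    [0, 0, 0.05, 0, 0.0],
    [0, 0, 0.01, 0, 0.0],
    [0, 0, -0.04, 0, 0.0],
    [0, 0, -0.08, 0, 0.0],
    [0, 0, -0.1, 0, 0.0],
  ],
)

```text
time_s: 31.6
tool_pos: [0.5684, -0.0293, 0.2959]
tool_rot: [0.087, 0.996, -0.001, 0.003]
wrist_force: [0.7, -0.2, 0.1]
opening: 0.0439
```

```bash
python3 look.py | grep "hue \[ 99" | cut -d' ' -f1-20 ; python3 go.py .42 .10 .35 80
python3 - <<'E'
from h import *
im,d=imaging.get_image("scene");cv2.imwrite("pics/s5.png",im)
E
```

```text
t31.65 tcp [ 0.5694 -0.0295  0.2999] z [ 0.012 -0.003 -1.   ] yaxis ang 80.03 x ang 170.04 F [0.1 0.1 3.8] open 0.0439 j [-0.26  0.39  1.3  -0.    1.44 -1.65]
shift [ 0.169   0.1017 -0.0523] units 0.01
```

View pics/s5.png

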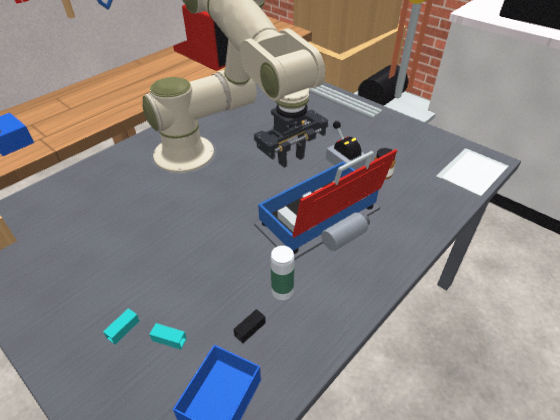

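The bench holds no more steel tubes. I'll look into the tub from higher up.

Emit:
arm_command(
  deltas=[
    [0.01, 0.1, -0.08, 0, 0.0],
    [0.01, 0.1, -0.08, 0, 0.0],
    [0.01, 0.1, -0.08, 0, 0.0],
    [0.01, 0.1, -0.08, 0, 0.0],
    [0.01, 0.1, -0.08, 0, 0.0],
    [0.01, 0.1, -0.08, 0, 0.0],
  ],
)

```text
time_s: 32.2
tool_pos: [0.5755, 0.0706, 0.3693]
tool_rot: [0.087, 0.996, -0.0, -0.001]
wrist_force: [0.1, -0.1, -0.0]
opening: 0.044
```

```bash
python3 go.py .714 .057 .37 -10
python3 - <<'E'
from h import *
im,d=imaging.get_image("wrist");cv2.imwrite("pics/w15.png",im)
im,d=imaging.get_image("top");cv2.imwrite("pics/t5.png",cv2.resize(im[155:265,140:310],None,fx=4.6,fy=4.6,interpolation=cv2.INTER_CUBIC))
E
```

```text
t32.20 tcp [0.5755 0.0706 0.3693] z [-0.002 -0.    -1.   ] yaxis ang 80.03 x ang 170.03 F [ 0.1 -0.1 -0. ] open 0.0440 j [-0.08  0.4   1.11 -0.    1.64 -1.48]
shift [-0.1388  0.0106 -0.0009] units 18.01
```

View pics/w15.png

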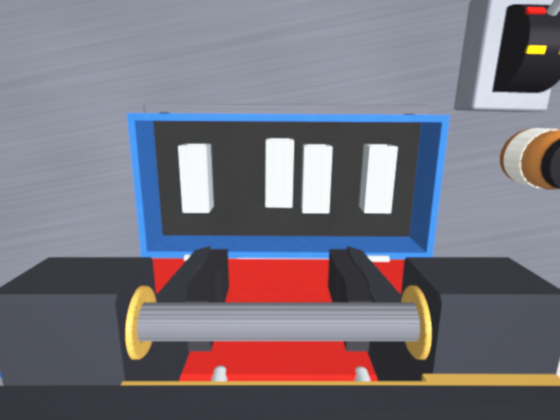

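All four tubes lie flat inside the tub, at (196,178), (280,173), (317,178) and (379,178). Now turn the gripper and move above the open lid's bar.

Emit:
arm_command(
  deltas=[
    [0, 0, -0.01, 18, 0.0],
    [0, 0, -0.01, 18, 0.0],
    [0, 0, -0.01, 18, 0.0],
    [0, 0, -0.01, 18, 0.0],
    [0, 0, -0.01, 18, 0.0],
    [0, 0, -0.01, 18, 0.0],
    [-0.07, 0, -0.01, 18, 0.0],
    [-0.07, 0, -0.01, 18, 0.0],
    [-0.07, 0, -0.01, 18, 0.0],
    [-0.07, 0, -0.01, 18, 0.0],
    [-0.07, 0, -0.01, 18, 0.0],
    [-0.07, 0, -0.01, 18, 0.0],
    [-0.07, 0, -0.01, 18, 0.0],
    [-0.07, 0, -0.01, 18, 0.0],
  ],
)

```text
time_s: 33.47
tool_pos: [0.6446, 0.0575, 0.3794]
tool_rot: [0.767, 0.641, -0.001, -0.001]
wrist_force: [0.9, 0.7, -0.2]
opening: 0.0442
```

```bash
python3 go.py .714 .057 .37 -10
python3 - <<'E'
from h import *
m=imaging.camera_model("wrist")
im,d=imaging.get_image("wrist");cv2.imwrite("pics/w16.png",im)
print(proj(m,[[.7155,.057,.3014]]))
E
```

```text
t33.47 tcp [0.6446 0.0575 0.3794] z [-0.002  0.    -1.   ] yaxis ang -10.21 x ang 79.79 F [ 0.9  0.7 -0.2] open 0.0442 j [-0.09  0.58  0.81 -0.    1.75  0.09]
shift [0.0118 0.0684 0.0093] units -0.04
[[397.37896563 211.84294302]]
```

View pics/w16.png

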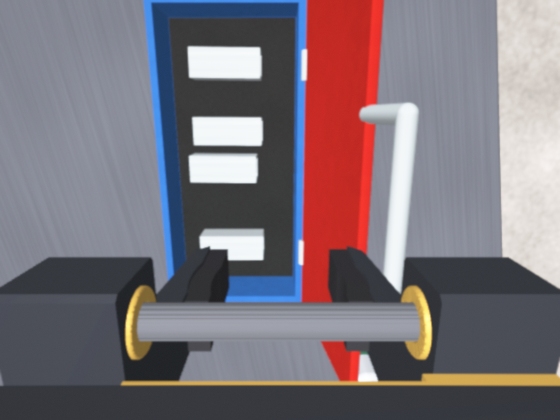

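Bar seen crossing row 212 at column ≈400 (397 predicted). All four tubes are still visible in the tub. Move over it and grip.

Emit:
arm_command(
  deltas=[
    [0.0, 0.035, 0, 0, 0.1],
    [0.006, 0.06, 0, 0, 0.1],
    [0.011, 0.07, 0, 0, 0.1],
    [0.011, 0.07, 0.0, 0, 0.1],
    [0.011, 0.07, 0.02, 0, 0.1],
    [0.011, 0.07, 0.04, 0, 0.1],
    [0.011, 0.07, 0.06, 0, 0.1],
    [0.011, 0.07, 0.071, 0, 0.1],
    [0.011, 0.07, 0.071, 0, 0.1],
  ],
  force=15,
)

```text
time_s: 34.27
tool_pos: [0.7142, 0.0571, 0.307]
tool_rot: [0.765, 0.643, -0.002, -0.002]
wrist_force: [-0.4, -0.6, 0.0]
opening: 0.0485
```

```bash
python3 go.py .716 .057 .3074 -10
python3 - <<'E'
from h import *
m=imaging.camera_model("wrist")
im,d=imaging.get_image("wrist");cv2.imwrite("pics/w17.png",im)
E
```

```text
t34.27 tcp [0.7142 0.0571 0.307 ] z [-0.005  0.    -1.   ] yaxis ang -9.9 x ang 80.1 F [-0.4 -0.6  0. ] open 0.0485 j [-0.08  0.78  0.65 -0.    1.72  0.09]
shift [ 0.0002  0.0018 -0.0004] units 0.02
```

View pics/w17.png

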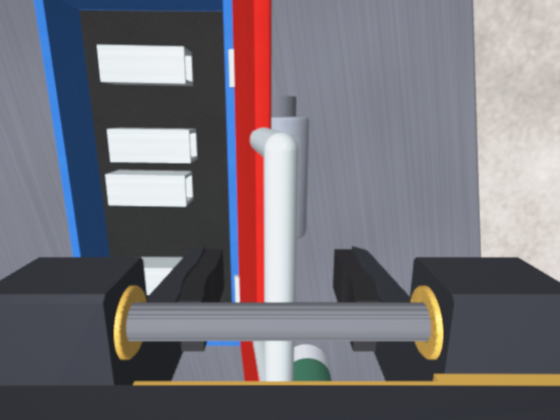

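The bar runs midway between the fingers at (280,250). Close and swing the lid forward.

Emit:
arm_command(
  deltas=[
    [0, 0, 0, 0, -1],
    [0, 0, 0, 0, -1],
    [0, 0, 0, 0, -1],
    [0, 0, 0, 0, -1],
    [0, 0, 0, 0, -1],
    [0, -0.0145, -0.0024, 0, -1],
    [0, -0.0292, -0.0038, 0, -1],
    [0, -0.0439, -0.0041, 0, -1],
    [0, -0.0586, -0.0034, 0, -1],
    [0, -0.0732, -0.0017, 0, -1],
    [0, -0.0876, 0.001, 0, -1],
    [0, -0.1018, 0.0047, 0, -1],
    [0, -0.1157, 0.0095, 0, -1],
    [0, -0.1293, 0.0151, 0, -1],
    [0, -0.1424, 0.0218, 0, -1],
    [0, -0.1551, 0.0293, 0, -1],
    [0, -0.1551, 0.0293, 0, -1],
  ],
)

```text
time_s: 35.73
tool_pos: [0.561, 0.085, 0.2799]
tool_rot: [0.766, 0.643, -0.001, -0.001]
wrist_force: [-0.8, 2.2, -1.6]
opening: 0.0113
```

Run:
```python
from h import *
o=st()
H=np.array([.6748,.0642,.0955]);x=np.array([.9846,-.1745])
p=o["tool_pos"]; dx=(p[:2]-H[:2])@x; dz=p[2]-.006-H[2]; print(dx,dz,np.hypot(dx,dz),np.arctan2(dz,-dx)-.019)
```

```text
t35.73 tcp [0.561  0.085  0.2799] z [-0.002  0.    -1.   ] yaxis ang -9.93 x ang 80.07 F [-0.8  2.2 -1.6] open 0.0113 j [-0.06  0.4   1.34  0.    1.41  0.12]
-0.11569246726510662 0.17840543241555948 0.21263406429184983 0.9764899460481116
```

Emit:
arm_command(
  deltas=[
    [0, -0.012, 0.0083, 0, -1],
    [0, -0.0235, 0.0176, 0, -1],
    [0, -0.0343, 0.0275, 0, -1],
    [0, -0.0443, 0.0383, 0, -1],
    [0, -0.0536, 0.0496, 0, -1],
    [0, -0.0621, 0.0617, 0, -1],
    [0, -0.0697, 0.0742, 0, -1],
    [0, -0.0764, 0.0873, 0, -1],
    [0, -0.0822, 0.1008, 0, -1],
    [0, -0.087, 0.1147, 0, -1],
    [0, -0.0909, 0.1289, 0, -1],
    [0, -0.0937, 0.1433, 0, -1],
    [0, -0.095, 0.154, 0, -1],
    [0, -0.096, 0.163, 0, -1],
    [0, -0.0963, 0.17, 0, -1],
    [0, -0.0963, 0.173, 0, -1],
    [0, -0.0963, 0.173, 0, -1],
  ],
)

```text
time_s: 37.15
tool_pos: [0.4675, 0.1017, 0.1066]
tool_rot: [0.766, 0.643, -0.001, -0.002]
wrist_force: [-4.8, 6.0, -1.2]
opening: 0.0103
```

Run:
```python
from h import *
o=st()
H=np.array([.6748,.0642,.0955]);x=np.array([.9846,-.1745])
p=o["tool_pos"]; dx=(p[:2]-H[:2])@x; dz=p[2]-.006-H[2]; print(dx,dz,np.hypot(dx,dz),np.arctan2(dz,-dx)-.019)
```

```text
t37.15 tcp [0.4675 0.1017 0.1066] z [-0.003  0.001 -1.   ] yaxis ang -9.99 x ang 80.01 F [-4.8  6.  -1.2] open 0.0103 j [-0.03  0.41  1.82  0.    0.91  0.14]
-0.210693920579373 0.005087225958785024 0.21075532742273176 0.005140410396264162
```

Emit:
arm_command(
  deltas=[
    [0, 0, 0.001, 0, -0.1],
    [0, 0, 0.001, 0, -0.1],
    [0, 0, 0.001, 0, -0.1],
    [0, 0, 0.001, 0, -0.1],
    [0, 0, -0.02, 0, -0.1],
    [0, 0, -0.06, 0, -0.1],
    [0, 0, -0.1, 0, -0.1],
    [0, 0, -0.14, 0, -0.1],
    [0, 0, -0.17, 0, -0.1],
    [0, 0, -0.17, 0, -0.1],
    [0, 0, -0.17, 0, -0.1],
  ],
)

```text
time_s: 38.07
tool_pos: [0.4683, 0.101, 0.2786]
tool_rot: [0.766, 0.643, 0.001, 0.001]
wrist_force: [1.0, 0.6, -0.7]
opening: 0.04
```

```bash
python3 - <<'E'
from h import *
o=st()
m=imaging.camera_model("wrist")
im,d=imaging.get_image("wrist");cv2.imwrite("pics/w18.png",im)
v,u=np.mgrid[:420,:560]; P=atd(m,np.c_[u.ravel(),v.ravel()],d.ravel()).reshape(420,560,3)
for uv in((360,100),(400,100),(480,100),(380,200),(500,200)): print(uv,P[uv[1],uv[0]].round(4))
print(proj(m,[[.468,.1007,.0995]]))
im,d=imaging.get_image("scene");cv2.imwrite("pics/s6.png",cv2.resize(im[100:260,220:420],None,fx=3.8,fy=3.8,interpolation=cv2.INTER_CUBIC))
E
python3 look.py | grep red; python3 go.py .38 .385 .26 79
```

```text
t38.07 tcp [0.4683 0.101  0.2786] z [ 0.003 -0.    -1.   ] yaxis ang -9.98 x ang 80.02 F [ 1.   0.6 -0.7] open 0.0400 j [-0.03  0.2   1.61 -0.    1.33  0.14]
(360, 100) [0.548  0.1655 0.102 ]
(400, 100) [0.5782 0.16   0.1053]
(480, 100) [0.6403 0.149  0.1051]
(380, 200) [0.5547 0.0819 0.1045]
(500, 200) [0.6551 0.0639 0.1039]
[[275.36115631 194.88041927]]
red px 247.7 206.0 z 0.1055 1.934 c 0.5903 0.0775 sz 0.3419 0.1637 ang 80.0 hue [  1. 243. 220.] box [[0.47999998927116394, -0.07699999958276749], [0.640999972820282, -0.10499999672174454], [0.7009999752044678, 0.23199999332427979], [0.5389999747276306, 0.25999999046325684]]
red px 235.7 223.8 z 0.106 1.934 c 0.5334 0.1152 sz 0.0308 0.0136 ang 89.3 hue [  1. 231. 208.] box [[0.5260000228881836, 0.10000000149011612], [0.5400000214576721, 0.10000000149011612], [0.5400000214576721, 0.12999999523162842], [0.5270000100135803, 0.13099999725818634]]
t38.22 tcp [0.4674 0.101  0.276 ] z [-0.003  0.    -1.   ] yaxis ang -9.99 x ang 80.01 F [ 0.7  0.8 -1.3] open 0.0397 j [-0.03  0.2   1.61 -0.    1.33  0.14]
shift [ 0.2646 -0.1353  0.0162] units -17.8
```

View pics/w18.png

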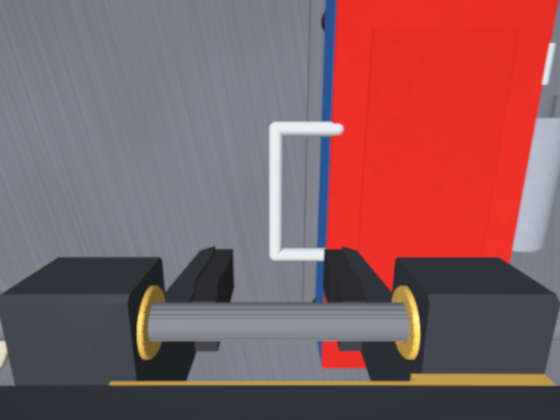

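View pics/s6.png

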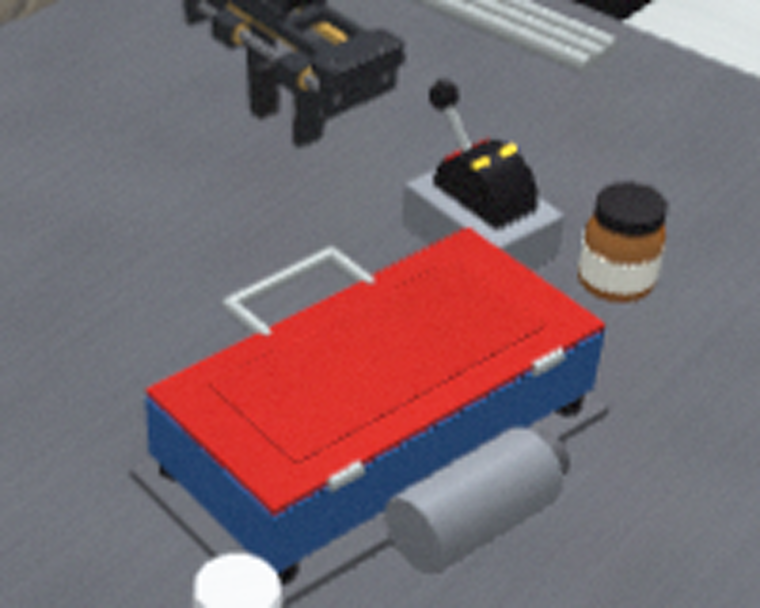

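The lid is shut: flat at z≈0.104–0.105, as at the start. The lever is still at stop. Now to the knob.

```bash
python3 go.py .424 .3796 .25 79
```

```text
t38.22 tcp [0.4674 0.101  0.276 ] z [-0.003  0.    -1.   ] yaxis ang -9.99 x ang 80.01 F [ 0.7  0.8 -1.3] open 0.0397 j [-0.03  0.2   1.61 -0.    1.33  0.14]
shift [ 0.2669 -0.091   0.0261] units -17.8
```

Emit:
arm_command(
  deltas=[
    [0.267, -0.091, 0.02, -17.8, 0.3],
    [0.267, -0.091, 0.02, -17.8, 0.3],
    [0.267, -0.091, 0.02, -17.8, 0.3],
    [0.267, -0.091, 0.02, -17.8, 0.3],
    [0.267, -0.091, 0.02, -17.8, 0.3],
    [0.267, -0.091, 0.02, -17.8, 0.3],
    [0.267, -0.091, 0.02, -17.8, 0.3],
    [0.267, -0.091, 0.02, -17.8, 0.3],
    [0.267, -0.091, 0.02, -17.8, 0.3],
    [0.267, -0.091, 0.02, -17.8, 0.3],
    [0.267, -0.091, 0.02, -17.8, 0.3],
    [0.267, -0.091, 0.02, -17.8, 0.3],
    [0.267, -0.091, 0.02, -17.8, 0.3],
    [0.267, -0.091, 0.02, -17.8, 0.3],
    [0.267, -0.091, 0.02, -17.8, 0.3],
  ],
)

```text
time_s: 39.47
tool_pos: [0.4243, 0.3797, 0.2563]
tool_rot: [0.097, 0.995, -0.001, -0.001]
wrist_force: [-0.1, 0.0, -0.9]
opening: 0.0573
```

```bash
python3 go.py .424 .3796 .1345 79
python3 - <<'E'
from h import *
m=imaging.camera_model("wrist")
im,d=imaging.get_image("wrist");cv2.imwrite("pics/w19.png",im)
print(proj(m,[[.424,.3796,.1282]]))
E
```

```text
t39.47 tcp [0.4243 0.3797 0.2563] z [-0.002 -0.001 -1.   ] yaxis ang 78.9 x ang 168.9 F [-0.1  0.  -0.9] open 0.0573 j [ 0.52  0.42  1.37 -0.    1.36 -0.85]
shift [1.000e-04 1.000e-04 1.218e-01] units -0.02
[[277.18913806 206.70745543]]
```

View pics/w19.png

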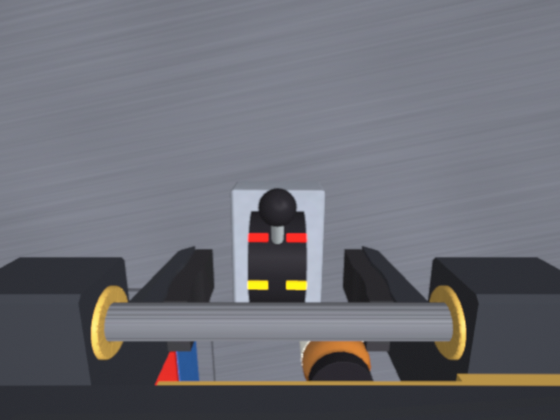

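Knob at (277.5,207), predicted (277,207). Descend and grip.

Emit:
arm_command(
  deltas=[
    [0, 0, 0.03, 0, 0.3],
    [0, 0, 0.06, 0, 0.3],
    [0, 0, 0.09, 0, 0.3],
    [0, 0, 0.115, 0, 0.3],
    [0, 0, 0.122, 0, 0.3],
    [0, 0, 0.122, 0, 0.3],
    [0, 0, 0.122, 0, -0.6],
    [0, 0, 0.122, 0, -0.6],
    [0, 0, 0.122, 0, -0.6],
    [0, 0, 0.122, 0, -0.6],
    [0, 0, 0.122, 0, -0.6],
    [0, 0, 0.122, 0, -0.6],
  ],
  force=8,
)

```text
time_s: 40.52
tool_pos: [0.4245, 0.379, 0.1362]
tool_rot: [0.096, 0.995, -0.001, 0.0]
wrist_force: [-1.8, -7.7, 4.5]
opening: 0.0269
```

```bash
python3 go.py .424 .3796 .1345 79
```

```text
t40.52 tcp [0.4245 0.379  0.1362] z [ 0.    -0.002 -1.   ] yaxis ang 79.03 x ang 169.03 F [-1.8 -7.7  4.5] open 0.0269 j [ 0.52  0.54  1.52 -0.    1.09 -0.85]
shift [0.0006 0.0005 0.0017] units 0.01
```

Emit:
arm_command(
  deltas=[
    [-0.0076, 0, -0.0064, 0, -0.6],
    [-0.0159, 0, -0.0121, 0, -0.6],
    [-0.0247, 0, -0.0169, 0, -0.6],
    [-0.0339, 0, -0.0208, 0, -0.6],
    [-0.0434, 0, -0.0237, 0, -0.6],
    [-0.0532, 0, -0.0257, 0, -0.6],
    [-0.0632, 0, -0.0267, 0, -0.6],
    [-0.0732, 0, -0.0267, 0, -0.6],
    [-0.0831, 0, -0.0257, 0, -0.6],
    [-0.0831, 0, -0.0257, 0, -0.6],
    [-0.0831, 0, -0.0257, 0, -0.6],
  ],
)

```text
time_s: 41.43
tool_pos: [0.5066, 0.3624, 0.1612]
tool_rot: [0.096, 0.995, -0.001, -0.0]
wrist_force: [1.1, -7.2, 1.2]
opening: 0.0267
```

Run:
```python
from h import *
o=st();m=imaging.camera_model("wrist")
im,d=imaging.get_image("wrist");cv2.imwrite("pics/w20.png",im)
P=np.array([.491,.3666]);print((o["tool_pos"][:2]-P)@np.array([.9816,-.1908]))
```

```text
t41.43 tcp [0.5066 0.3624 0.1612] z [-0.    -0.003 -1.   ] yaxis ang 78.97 x ang 168.97 F [ 1.1 -7.2  1.2] open 0.0267 j [ 0.43  0.62  1.31 -0.    1.22 -0.94]
0.016123785508138325
```

View pics/w20.png

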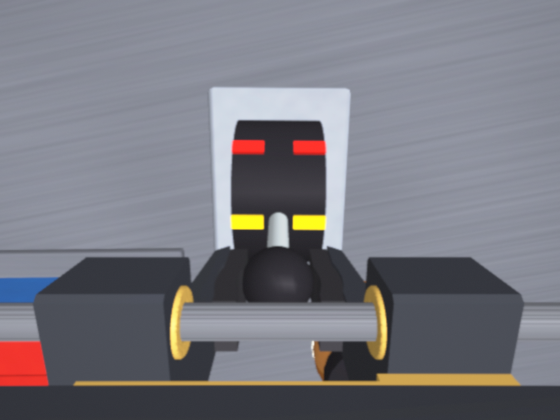

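Rod meets the drum at the yellow marks (row ≈220). Release, rise, and check from above.

Emit:
arm_command(
  deltas=[
    [0, 0, 0, 0, 0.2],
    [0, 0, 0, 0, 0.2],
    [0, 0, 0, 0, 0.2],
    [0, 0, 0, 0, 0.2],
    [0, 0, -0.03, 0, 0.2],
    [0, 0, -0.07, 0, 0.2],
    [0, 0, -0.11, 0, 0.2],
    [0.0, 0, -0.12, 0, 0.2],
    [0.0, 0, -0.12, 0, 0.2],
    [0.0, 0, -0.12, 0, 0.2],
  ],
)

```text
time_s: 42.32
tool_pos: [0.5058, 0.364, 0.2803]
tool_rot: [0.096, 0.995, -0.0, -0.0]
wrist_force: [0.5, 0.1, -1.4]
opening: 0.0528
```

Run:
```python
from h import *
o=st();m=imaging.camera_model("wrist")
im,d=imaging.get_image("wrist");cv2.imwrite("pics/w21.png",im)
cv2.imwrite("pics/w21c.png",cv2.resize(im[90:290,200:360],None,fx=3,fy=3,interpolation=cv2.INTER_CUBIC))
P=np.array([.491,.3666,.055]);x=np.array([.9816,-.1908,0]);z=np.array([0,0,1])
for ph in(.05,.10,.15,.2,.25): print(ph,"knob",proj(m,[P+.1*(np.sin(ph)*x+np.cos(ph)*z)]).round(1),"rod at drum",proj(m,[P+.05*(np.sin(ph)*x+np.cos(ph)*z)]).round(1))
print("yel",proj(m,[P+.045*(np.sin(.15)*x+np.cos(.15)*z)]).round(1),"red",proj(m,[P+.045*(np.sin(-.75)*x+np.cos(.75)*z)]).round(1))
```

```text
t42.32 tcp [0.5058 0.364  0.2803] z [-0.001 -0.    -1.   ] yaxis ang 79.03 x ang 169.03 F [ 0.5  0.1 -1.4] open 0.0528 j [ 0.44  0.53  1.14  0.    1.47 -0.94]
0.05 knob [[276.7 194. ]] rod at drum [[276.9 178.2]]
0.1 knob [[276.7 200.8]] rod at drum [[276.9 181.1]]
0.15 knob [[276.7 207.3]] rod at drum [[276.9 184. ]]
0.2 knob [[276.7 213.6]] rod at drum [[277.  186.7]]
0.25 knob [[276.8 219.7]] rod at drum [[277.  189.4]]
yel [[277. 182.]] red [[277.  136.6]]
```

View pics/w21c.png

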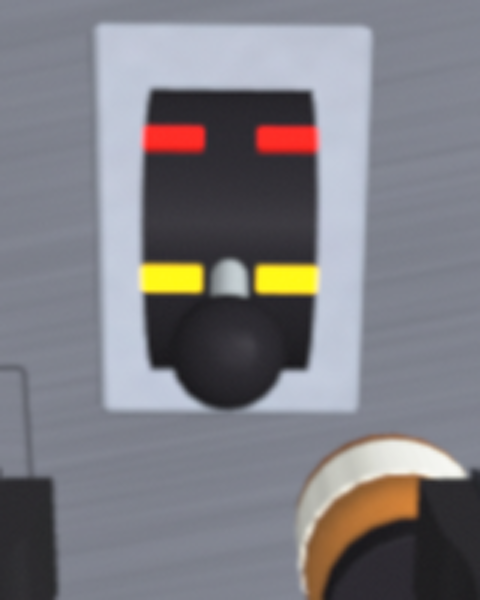

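The knob is at row 206.7, where 207–208 is predicted for 0.90 rad, so the lever sits at ≈0.895. Final overview before handing in.

```bash
python3 look.py | cut -d' ' -f1-14
python3 - <<'E'
from h import *
st();im,d=imaging.get_image("scene");cv2.imwrite("pics/s7.png",im)
E
```

```text
red px 246.8 207.3 z 0.1055 1.934 c 0.5906 0.0772 sz 0.3421 0.1638 ang
high px 414.9 147.2 z 0.0578 0.082 c 0.7974 -0.517 sz 0.1256 0.1754 ang
high px 247.3 204.3 z 0.1046 0.122 c 0.5969 0.0744 sz 0.3471 0.2775 ang
high px 330.0 174.0 z 0.1573 0.174 c 0.6933 -0.2058 sz 0.0566 0.0714 ang
high px 368.0 172.0 z 0.0332 0.044 c 0.7162 -0.3518 sz 0.0796 0.0289 ang
high px 156.7 201.8 z 0.0872 0.103 c 0.6154 0.3934 sz 0.0782 0.0653 ang
high px 412.2 206.6 z 0.0327 0.047 c 0.5906 -0.5071 sz 0.0766 0.0375 ang
high px 174.1 238.0 z 0.0498 0.097 c 0.4878 0.3619 sz 0.0975 0.1307 ang
high px 430.2 236.6 z 0.0319 0.042 c 0.4818 -0.5693 sz 0.0324 0.0833 ang
high px 85.4 331.0 z 0.0228 0.033 c 0.1584 0.6759 sz 0.0191 0.1021 ang
t42.42 tcp [0.5056 0.3638 0.2789] z [-0.003 -0.002 -1.   ] yaxis ang 79.03 x ang 169.02 F [-0.4 -0.1  0.2] open 0.0525 j [ 0.44  0.53  1.14  0.    1.47 -0.94]
```

View pics/s7.png

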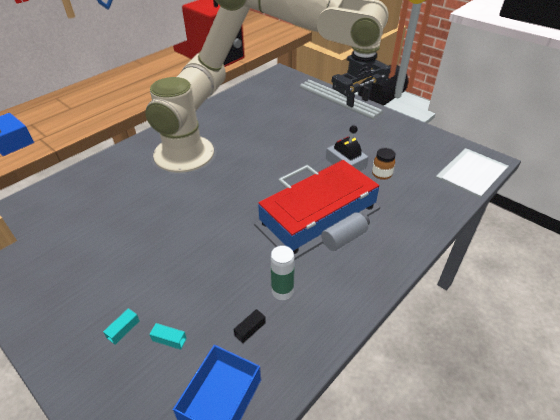

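The lid is shut, no steel tube is left on the bench, the can and jar are where they started, the lever is at the yellow mark and the gripper is clear of everything.

```bash
python3 -c "
from cell import job; print(job.job_done())"
```

```text
the job is handed in; nothing more can be done
None
```

The deburring machine is loaded and the job is handed in, at about 42 s of the 210 s limit; no verdict was reported. I pulled the speed lever to the red stop and opened the lid until it leaned back by itself. Then I laid all four steel tubes in the tub, shut the lid and set the lever to the yellow mark.

Last checks before handing in:
- **Tubes:** all four lay flat inside the tub before the lid was shut, and none are left on the bench. The third had shifted a little towards the second after I released it.
- **Lid:** its top sits flat at about 0.105 m, the same as at the start.
- **Lever:** it reads about 0.89–0.90 rad (yellow mark is 0.90). It stayed at stop the whole time the lid was open.
- **Bystanders:** the spray can and amber jar are within about 1 mm of where they started.
- **Robot:** the gripper is clear of everything. The wrist force readings I took stayed under about 15 N.

No check failed. The top camera read about 3 mm short in x compared with the wrist camera, so I used the wrist camera for the lever and lid grasps.

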